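Carry the row of pots over to the other rack, in order from its red end

TASK

The four pots on the pale wooden rack stand from left to right in the order in which they are used on a clock. Move all four to the grey rack in that order counted from its red end: the pot now leftmost goes beside the red end, whether that is left or right, the next one beside it and so on, each standing upright in the middle of its own blue mat. Set the pots down rather than drop them, do not tip them, and leave the wooden block, watch and brass dish where they lie.

Things in the scene. Friction and masses are not known exactly. Their poses are not given: they have to be found in the camera images.
- pot_red_center (a point): Pot: small clear glass jar with a red screw lid, 37 mm in diameter, 38 mm high, solid and shut, about 60 g, standing loose on the pale wooden rack at the start. This point is its centre, half-way up; z is its upright axis.
- pot_black_center (a point): Pot: plain black jar with a black lid, 32 mm in diameter, 45 mm high, solid and shut, about 60 g, standing loose on the pale wooden rack at the start. This point is its centre, half-way up; z is its upright axis.
- pot_wooden_center (a point): Pot: pale wooden pill bottle with a turned lid, 28 mm in diameter, 34 mm high, solid and shut, about 60 g, standing loose on the pale wooden rack at the start. This point is its centre, half-way up; z is its upright axis.
- pot_tin_center (a point): Pot: flat round pale grey tin with a ribbed lid, 36 mm in diameter, 19 mm high, solid and shut, about 60 g, standing loose on the pale wooden rack at the start. This point is its centre, half-way up; z is its upright axis.
- mat_red: Green mat, 46 mm in diameter, 2 mm thick, fixed: one of a row of four, 50 mm apart, on the pale wooden rack on the desk (deck 50 x 204 mm, 100 mm high); the red-lidded jar stands on it, up to 7 mm off centre, at the start. It stays and marks that pot's old place. Origin: centre of its underside (z = 100 mm); y points along the row to the left, x away from the robot.
- mat_black: Green mat, 46 mm in diameter, 2 mm thick, fixed: one of a row of four, 50 mm apart, on the pale wooden rack on the desk (deck 50 x 204 mm, 100 mm high); the black jar stands on it, up to 7 mm off centre, at the start. It stays and marks that pot's old place. Origin: centre of its underside (z = 100 mm); y points along the row to the left, x away from the robot.
- mat_wooden: Green mat, 46 mm in diameter, 2 mm thick, fixed: one of a row of four, 50 mm apart, on the pale wooden rack on the desk (deck 50 x 204 mm, 100 mm high); the wooden bottle stands on it, up to 7 mm off centre, at the start. It stays and marks that pot's old place. Origin: centre of its underside (z = 100 mm); y points along the row to the left, x away from the robot.
- mat_tin: Green mat, 46 mm in diameter, 2 mm thick, fixed: one of a row of four, 50 mm apart, on the pale wooden rack on the desk (deck 50 x 204 mm, 100 mm high); the grey tin stands on it, up to 7 mm off centre, at the start. It stays and marks that pot's old place. Origin: centre of its underside (z = 100 mm); y points along the row to the left, x away from the robot.
- grey_rack: Grey metal rack on the worktop (level with the desk), right of the wooden rack, empty at the start: fixed deck 50 mm wide (x), 224 mm long (y), top 100 mm above the worktop. Origin: under its centre, at worktop height; x away from the robot, y along the row to the left, z up. Four fixed blue mats, 46 mm in diameter, centres at x = 0, y = +75, +25, -25, -75 mm, tops 102 mm above the origin.
- red_end: Red end stop of the grey rack, fixed on its deck, 50 x 14 x 8 mm, at its left (y = +104 mm in the rack's frame) or right end (-104 mm); a dark grey stop of the same size is at the other end. Origin: centre of its underside.
- block_by: Loose dark wooden block with a white ring inlaid in its top, 48 x 48 x 19 mm, lying on the worktop beyond the racks; leave alone. Origin: centre of its underside. To its left, behind the grey rack, stands a fixed tool case 124 mm high with an alarm clock on it (to 208 mm).
- watch_by: Loose pocket watch, 64 x 46 x 12 mm, lying on the worktop beyond the racks; leave alone. Origin: centre of its underside.
- dish_by: Loose small brass dish, 45 mm in diameter, 8 mm high, on the worktop beyond the racks; leave alone. Origin: centre of its underside. A fixed drill press 380 mm high stands to the right of it, a wall further right.
Mind the look-alikes: they are no part of the job. What is shaped like the part that bears pot_black_center but purple or turquoise is not meant.

How it is judged:
By the outcome, as a careful person would: the job done as asked, in the order asked, and still so for the second after the job is handed in, with the robot touching nothing.
It also fails if it takes over 96 s, if anything falls off the work surface, if the arm or the gripper's body presses on something with over 40 N, if the wrist force passes 120 N, or if a joint passes its speed limit or range.

ROBOT

A 6-joint arm with a two-finger parallel gripper is mounted at the origin on a cart in front of the work surface, level with it; the furniture and walls round the work are solid. World frame = base frame: x ahead of the robot, y to its left, z up, the work surface at z = 0. Lengths are in m, angles in rad, forces in N, time in s.
With the tool pointing down it reaches from about 0.425 to 1.125 m from the base axis. Payload 14.9 kg.
Tool frame: the origin (TCP) lies at the very end of the fingers, on their centre line; the grasp point (between the pads) lies 19 mm behind it (env.pinch_z is the distance from the TCP to the grasp point, in m); x points along the fingers, y is the direction in which the jaws open and shut, and the axes are right-handed (so a half turn about x gives the same grasp; the last joint's range is limited). The gripper opens to 91 mm and grips with 3 to 60 N. Pads are 32 mm wide; open, the fingers measure 118 mm over their backs; the gripper's body (76 mm by 178 mm) begins 60 mm behind the grasp point.
Start: joints at [-1.188, 0.379, 1.734, -0, 1.028, -0.033], TCP at [0.283, -0.64, 0.214] pointing down, gripper open.
Joint ranges: [-2.77, 2.77], [-0.74, 2.19], [0, 2.66], [-1.06, 4.2], [0.31, 2.87], [-3.08, 3.08]. Speed limits (rad/s): [1.89, 1.89, 2.39, 3.14, 3.14, 3.14].

INTERFACE

Orientations are given as a unit quaternion [w, x, y, z].
In Python, from cell import env gives the robot as it stands.
- The arm moves only by the tool apply_moves, never from a script. Its argument "plan" is a list of rows, each a list of 7 numbers: the opening in per cent of the stroke, from 0 (shut) to 100 (fully open), then the shift along the tool's x, y, z in cm, then the turn, a rotation vector about the tool's x, y, z in degrees. A call has 1 to 10 rows; each row is the pose to reach, as a shift and turn from the pose commanded when the call began, along the tool's axes at that moment; what a row does not reach only later rows make up. A row lasts 1/10 s, in which the tool goes at most 50 mm and 8.59 degrees, less where a joint would pass 70% of its speed; a pose out of reach is approached as far as the arm can. A call with a gripper value outside its range is refused whole. The fingers move at their own pace and stop on an object; "grip_force" is the grip in N (left out, the last holds). Time passes only in rows, so rows that repeat a pose let the fingers close. It gives the time, the measured TCP pose, the force and the opening at its end, in the units of the state.
- env.read_state(): the state, without advancing time (a new reading comes with each control period).
- env.camera(name): name is "scene" or "top" or "wrist"; returns the picture (420x560x3 uint8, red, green, blue); there is no depth.
- env.get_calibration(name): a dict with "intrinsics" (3x3 intrinsics, pixels), "R" (3x3) and "t" (3): a world point X has camera coordinates R X + t; the wrist camera has in their place "T_tool_cam" (4x4, takes a point from camera to tool coordinates, whose origin is the TCP and whose axes are the tool frame's). Camera axes: x right, y down, z forward; pixel columns grow to the right and rows downward; lengths in m; the calibration is good to about 2 mm. A picture is of the moment at which its call begins: read the wrist's pose just before it. get_calibration takes no time and is no camera call.
- env.hand_in(): hands the job in, once; it reports no verdict.
The state is a dict: "t": time; "joint_pos": joint angles; "qvel": joint speeds; "joint_torque": joint torques, N m; "eef_pos": TCP position; "ee_rot": TCP orientation; "wrist_force": force on the tool from outside, world axes, zero at the start; "ft_torque": the same for the moment, N m; "opening": finger opening in m.
Only numpy, scipy, OpenCV 4.12 (cv2) and the standard library are available. Lean on these libraries where they do the work, as an engineer would, in place of code of your own. Each camera call takes 0.05 s, during which the arm holds its last target. There are 200 camera calls.

## Working session

There is one attempt and no reset: what is moved stays moved. The work goes in short steps, Python scripts to look and compute and a tool call to move; the robot and the scene stay as the last step left them, time stands still between calls to the robot, and variables do not carry over. Pictures are saved under pics/ and viewed, about 12 in all and at most 16, crops included, and the job is handed in when it is done.

Besides the shell and the picture viewer there is one more tool, called after "Request:" by a JSON object that holds its "api" and its "payload", one argument or row to a line. apply_moves: Moves the arm, as the interface text tells. Its arguments: {"type":"object","properties":{"plan":{"type":"array"},"grip_force":{"type":"number"}},"required":["plan"]}

```bash
mkdir -p pics; ls
python3 - <<'E'
from cell import env
import cv2,numpy as np
np.set_printoptions(precision=4,suppress=True)
s=env.read_state();print(s)
for n in("scene","top","wrist"):
    im=env.camera(n);cv2.imwrite(f"pics/{n}0.png",im[:,:,::-1]);print(n,env.get_calibration(n))
print(env.pinch_z)
E
```

```text
pics
{'t': 0.0, 'joint_pos': array([-1.1883,  0.3794,  1.7348, -0.0001,  1.0285, -0.0333]), 'qvel': array([0.0016, 0.0015, 0.0015, 0.0001, 0.0001, 0.0009]), 'joint_torque': array([ -0.0008, -76.3725, -43.4369,   0.065 ,   0.0424,  -0.0001]), 'eef_pos': array([ 0.2826, -0.64  ,  0.2133]), 'ee_rot': array([-0.1456, -0.6918, -0.1463,  0.692 ]), 'wrist_force': array([-1.3773,  0.8696,  0.075 ]), 'ft_torque': array([ 0.0249,  0.0193, -0.0246]), 'opening': 0.09139154059788845}
scene {'intrinsics': array([[420.9602,   0.    , 278.115 ],
       [  0.    , 420.9602, 219.1373],
       [  0.    ,   0.    ,   1.    ]]), 'R': array([[-0.8545, -0.5192, -0.0149],
       [-0.4001,  0.6763, -0.6186],
       [ 0.3312, -0.5226, -0.7856]]), 't': array([0.4945, 0.1727, 0.823 ])}
top {'intrinsics': array([[394.4148,   0.    , 276.6908],
       [  0.    , 394.4148, 203.6298],
       [  0.    ,   0.    ,   1.    ]]), 'R': array([[-0.0154, -0.9998,  0.0113],
       [-0.991 ,  0.0138, -0.1329],
       [ 0.1327, -0.0132, -0.9911]]), 't': array([0.121 , 0.5078, 0.8746])}
wrist {'intrinsics': array([[331.7483,   0.    , 279.7016],
       [  0.    , 331.7483, 207.564 ],
       [  0.    ,   0.    ,   1.    ]]), 'T_tool_cam': array([[-0.0005, -0.2679,  0.9635, -0.1703],
       [ 1.    , -0.0003,  0.0005, -0.001 ],
       [ 0.0002,  0.9635,  0.2679, -0.0754],
       [ 0.    ,  0.    ,  0.    ,  1.    ]])}
0.0188
```

View pics/top0.png

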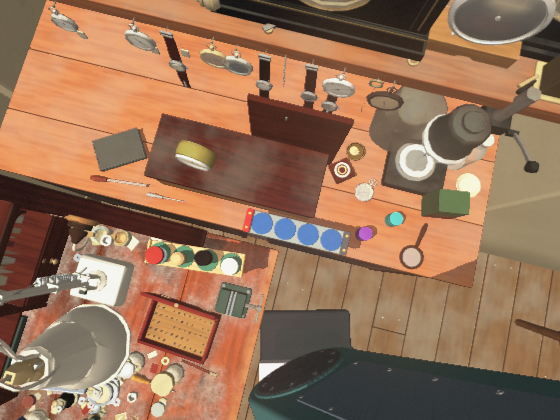

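View pics/scene0.png

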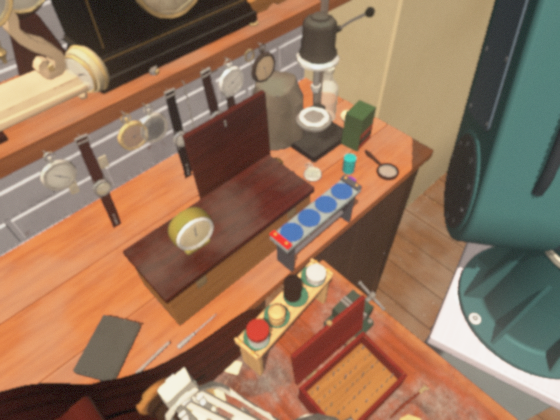

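The top view shows four pots on the pale rack (145–245, 240–275): red (154,255), wooden (177,258), black (204,257) and tin (230,265). The blue mats are at (262,224) to (330,239), with the red end at the left (249,218). The purple (365,233) and turquoise (396,218) look-alikes are off the rack. Next I'll measure and take an enlarged crop to confirm.

```bash
cat > h.py <<'E'
from cell import env
import cv2,numpy as np
from scipy.spatial.transform import Rotation as Ro
np.set_printoptions(precision=4,suppress=True)
def campose(n,s=None):
    c=env.get_calibration(n);K=c["intrinsics"]
    if n!="wrist": R=c["R"].T; return K,R,-R@c["t"]
    Rt=Ro.from_quat(np.roll(s["ee_rot"],-1)).as_matrix();T=c["T_tool_cam"]
    return K,Rt@T[:3,:3],Rt@T[:3,3]+s["eef_pos"]
def ray(n,uv,z,s=None):
    K,R,o=campose(n,s);d=R@np.linalg.solve(K,[uv[0],uv[1],1]);return o+d*(z-o[2])/d[2]
def proj(n,X,s=None):
    K,R,o=campose(n,s);p=K@(R.T@(np.array(X)-o));return p[:2]/p[2]
def blobs(mask,amin):
    n,l,st,c=cv2.connectedComponentsWithStats(mask.astype(np.uint8));return [(c[i],st[i]) for i in range(1,n) if st[i,4]>=amin]
E
python3 - <<'E'
from h import *
im=cv2.imread("pics/top0.png");hsv=cv2.cvtColor(im,cv2.COLOR_BGR2HSV)
H,S,V=cv2.split(hsv)
for c,st in blobs((H>100)&(H<125)&(S>110)&(V>90),80): print("blue",c,st,ray("top",c,.102))
for c,st in blobs(((H<6)|(H>174))&(S>190)&(V>120),20):
    if c[1]>200 and c[1]<290: print("red",c,st,ray("top",c,.108),ray("top",c,.14))
for p,z in [((154,255),.14),((177,258),.136),((204,257),.147),((230,265),.121)]: print(ray("top",p,z))
cr=cv2.resize(im[205:290,135:375],None,fx=3.3,fy=3.3,interpolation=2);cv2.imwrite("pics/crop1.png",cr)
E
```

```text
blue [261.5134 223.1313] [252 213  20  21 335] [0.4593 0.1471 0.102 ]
blue [284.6555 228.5396] [275 219  20  20 328] [0.4471 0.0985 0.102 ]
blue [307.6786 234.0536] [298 224  20  21 336] [0.4348 0.0502 0.102 ]
blue [330.769  239.5714] [321 230  21  20 329] [0.4225 0.0019 0.102 ]
[0.3957 0.3603 0.14  ]
[0.3891 0.3156 0.136 ]
[0.3902 0.2599 0.147 ]
[0.3733 0.2115 0.121 ]
```

View pics/crop1.png

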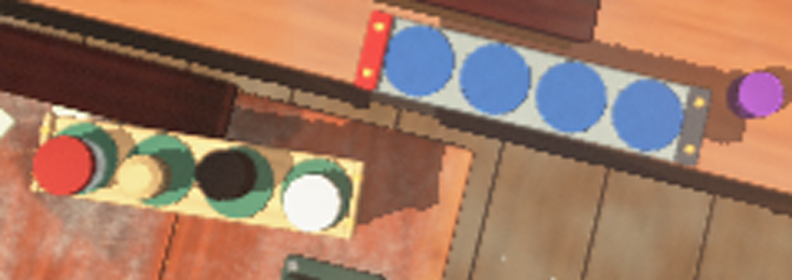

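The crop confirms the order red, wooden, black, tin from left to right, with the red end at the left. Only the purple look-alike appears in the crop, and it is off the rack to the right, so the plain black jar at (204,257) is the right one. Next: tool axes and obstacle geometry.

Run:
```python
from h import *
s=env.read_state();print(Ro.from_quat(np.roll(s["ee_rot"],-1)).as_matrix())
for n in("top","scene"):print(n,campose(n)[2])
print("case front edge",ray("top",(315,215),.124),ray("top",(145,175),.124))
print("panel base",ray("top",(250,130),.124),ray("top",(338,160),.124))
def tri(a,b):
    A=[];y=[]
    for n,uv in(("top",a),("scene",b)):
        K,R,o=campose(n);d=R@np.linalg.solve(K,[*uv,1]);d/=np.linalg.norm(d);P=np.eye(3)-np.outer(d,d);A.append(P);y.append(P@o)
    A=np.vstack(A);y=np.hstack(y);x=np.linalg.lstsq(A,y,rcond=None)[0];return x,np.linalg.norm(A@x-y)
print("panel topR",tri((353,122),(266,95)))
print("panel topL",tri((257,96),(190,150)))
print("redbox lid topR",tri((220,330),(364,300)))
print("drill head",ray("top",(445,140),.3), "table",ray("top",(395,185),.05))
```

```text
[[-0.0003  0.4039 -0.9148]
 [ 0.0008 -0.9148 -0.4039]
 [-1.     -0.0009 -0.    ]]
top [0.3891 0.1255 0.9329]
scene [0.2191 0.5701 0.7608]
case front edge [0.4726 0.0361 0.124 ] [0.5613 0.388  0.124 ]
panel base [0.6557 0.1689 0.124 ] [ 0.5882 -0.0157  0.124 ]
panel topR (array([ 0.6217, -0.0238,  0.254 ]), np.float64(0.005652099996809009))
panel topL (array([0.6886, 0.1481, 0.2125]), np.float64(0.007298976088594642))
redbox lid topR (array([0.2623, 0.2311, 0.1528]), np.float64(0.016122434929396624))
drill head [ 0.5767 -0.1645  0.3   ] table [ 0.5464 -0.1567  0.05  ]
```

Run:
```python
import cv2
a=cv2.imread("pics/top0.png")[200:420,0:280];b=cv2.imread("pics/scene0.png")[230:420,140:420]
a=cv2.resize(a,None,fx=1.4,fy=1.4*1.8);b=cv2.resize(b,(392,554))
import numpy as np;cv2.imwrite("pics/crop2.png",np.hstack([a,b]))
```

```text
(no output)
```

View pics/crop2.png

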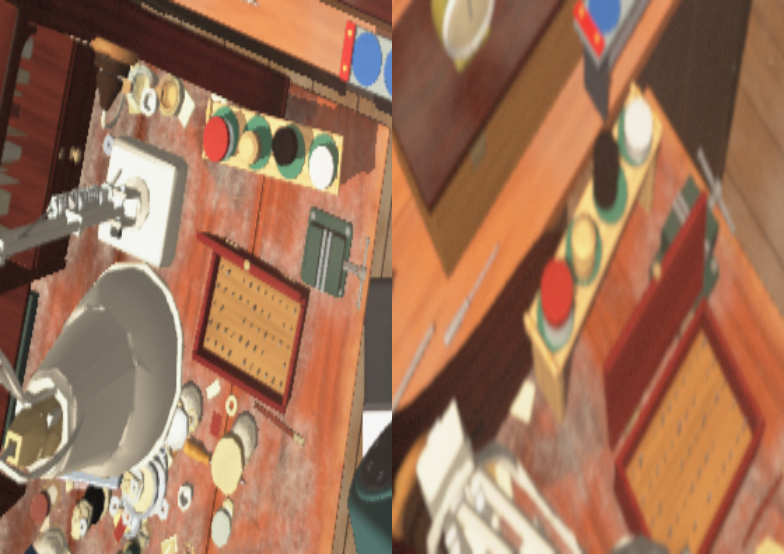

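Run:
```python
from h import *
for z in(.1,.2,.3,.4,.5,.6):print(z,"rimR",ray("top",(131,340),z)[:2],"rimTop",ray("top",(103,305),z)[:2],"scene rim top",ray("scene",(300,412),z)[:2],"scene arm",ray("scene",(185,385),z)[:2])
for p in [(.39,.36,.14),(.39,.2,.14),(.26,.3,.0)]:print(proj("scene",p),proj("top",p))
```

```text
0.1 rimR [0.2257 0.4142] rimTop [0.2959 0.4737] scene rim top [0.283 0.422] scene arm [0.4526 0.4791]
0.2 rimR [0.2453 0.3796] rimTop [0.3071 0.4319] scene rim top [0.2733 0.4444] scene arm [0.4173 0.4928]
0.3 rimR [0.2649 0.3449] rimTop [0.3183 0.3901] scene rim top [0.2636 0.4668] scene arm [0.3819 0.5066]
0.4 rimR [0.2845 0.3102] rimTop [0.3295 0.3483] scene rim top [0.254  0.4892] scene arm [0.3466 0.5204]
0.5 rimR [0.3041 0.2756] rimTop [0.3407 0.3065] scene rim top [0.2443 0.5116] scene arm [0.3112 0.5341]
0.6 rimR [0.3238 0.2409] rimTop [0.3518 0.2647] scene rim top [0.2346 0.534 ] scene arm [0.2759 0.5479]
[260.2568 330.8223] [154.0764 257.8809]
[309.6849 256.4198] [234.7885 256.626 ]
[343.3435 371.0844] [196.9696 314.4403]
```

View pics/wrist0.png

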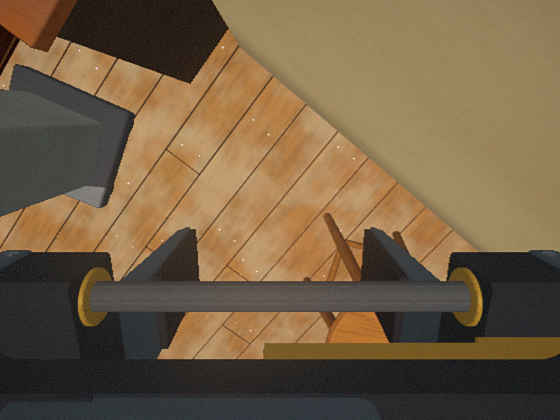

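The wrist view shows only floor and fingers. From the pose, tool y is radial and the camera sits 75 mm to the −z side of the tool. I'll approach in an arc inside the drill press and rotate afterwards.

```bash
cat >> h.py <<'E'
def plan(wps,op,per=None):
    """wps: (x,y,z,yaw_deg) world; prints evenly spaced rows (<=4.5cm, <=8 deg) relative to the present pose"""
    s=env.read_state();R=Ro.from_quat(np.roll(s["ee_rot"],-1)).as_matrix();p0=s["eef_pos"];y0=np.degrees(np.arctan2(R[1,1],R[0,1]))
    cur=np.array([*p0,y0]);rows=[]
    print("now",p0,"yaw",y0,"tilt",R[:,0],"open",s["opening"],"F",s["wrist_force"],"t",s["t"],"q",s["joint_pos"])
    for i,w in enumerate(wps):
        w=np.array(w,float);n=int(max(1,np.ceil(np.linalg.norm(w[:3]-cur[:3])/(per or .045)),np.ceil(abs(w[3]-cur[3])/8)))
        for k in range(1,n+1):
            q=cur+(w-cur)*k/n;d=R.T@(q[:3]-p0)*100;rows.append([op,*[round(float(v),2) for v in d],round(float(y0-q[3]),1),0,0])
        cur=w
    print(len(rows),"rows");print(rows)
E
python3 - <<'E'
from h import *
plan([(.34,-.45,.30,-66.2),(.42,-.10,.30,-66.2),(.42,.05,.30,-40),(.395,.25,.30,-8.5)],100)
E
```

```text
now [ 0.2826 -0.6401  0.2134] yaw -66.17691720707106 tilt [-0.0003  0.0008 -1.    ] open 0.09085843142469151 F [ 0.6501 -0.5744 -0.4198] t 0.15 q [-1.1883  0.3793  1.7347  0.      1.0285 -0.0333]
22 rows
[[100, -1.73, -3.02, -2.59, 0.0, 0, 0], [100, -3.46, -6.03, -5.17, 0.0, 0, 0], [100, -5.19, -9.05, -7.76, 0.0, 0, 0], [100, -6.92, -12.06, -10.34, 0.0, 0, 0], [100, -8.65, -15.08, -12.93, 0.0, 0, 0], [100, -8.64, -18.67, -15.61, 0.0, 0, 0], [100, -8.64, -22.27, -18.29, 0.0, 0, 0], [100, -8.64, -25.87, -20.97, 0.0, 0, 0], [100, -8.63, -29.47, -23.65, 0.0, 0, 0], [100, -8.63, -33.07, -26.34, 0.0, 0, 0], [100, -8.63, -36.67, -29.02, 0.0, 0, 0], [100, -8.62, -40.26, -31.7, 0.0, 0, 0], [100, -8.62, -43.86, -34.38, 0.0, 0, 0], [100, -8.62, -47.29, -35.9, -6.5, 0, 0], [100, -8.61, -50.72, -37.41, -13.1, 0, 0], [100, -8.61, -54.15, -38.93, -19.6, 0, 0], [100, -8.61, -57.58, -40.44, -26.2, 0, 0], [100, -8.6, -61.45, -41.6, -32.5, 0, 0], [100, -8.6, -65.31, -42.76, -38.8, 0, 0], [100, -8.6, -69.17, -43.92, -45.1, 0, 0], [100, -8.59, -73.03, -45.07, -51.4, 0, 0], [100, -8.59, -76.89, -46.23, -57.7, 0, 0]]
```

Request:
{"api": "apply_moves", "payload": {
  "plan": [
    [100,-1.7,-3,-2.6,0,0,0],
    [100,-3.5,-6,-5.2,0,0,0],
    [100,-5.2,-9,-7.8,0,0,0],
    [100,-6.9,-12,-10.3,0,0,0],
    [100,-8.6,-15,-12.9,0,0,0],
    [100,-8.6,-18.7,-15.6,0,0,0],
    [100,-8.6,-22.3,-18.3,0,0,0],
    [100,-8.6,-25.9,-21,0,0,0],
    [100,-8.6,-29.5,-23.7,0,0,0],
    [100,-8.6,-29.5,-23.7,0,0,0]
  ]
}}

```text
t: 1.15
eef_pos: [0.3807, -0.271, 0.2998]
ee_rot: [0.147, 0.692, 0.147, -0.692]
wrist_force: [-0.9, -0.7, -0.4]
opening: 0.0911
```

Run:
```python
from h import *
plan([(.42,-.10,.30,-66.2),(.42,.05,.30,-40),(.395,.25,.30,-8.5)],100)
```

```text
now [ 0.3807 -0.271   0.2998] yaw -65.98908062120442 tilt [ 0.0001  0.0006 -1.    ] open 0.0910996020043937 F [-0.8561 -0.7081 -0.367 ] t 1.15 q [-0.6689 -0.1103  2.1254  0.0006  1.1268  0.4826]
13 rows
[[100, -0.0, -3.51, -2.64, 0.1, 0, 0], [100, -0.0, -7.01, -5.27, 0.1, 0, 0], [100, -0.0, -10.52, -7.91, 0.2, 0, 0], [100, -0.01, -14.03, -10.55, 0.2, 0, 0], [100, -0.0, -17.45, -12.07, -6.3, 0, 0], [100, -0.0, -20.88, -13.6, -12.9, 0, 0], [100, 0.0, -24.3, -15.13, -19.4, 0, 0], [100, 0.0, -27.73, -16.65, -26.0, 0, 0], [100, 0.01, -31.59, -17.82, -32.3, 0, 0], [100, 0.01, -35.44, -18.99, -38.6, 0, 0], [100, 0.01, -39.3, -20.17, -44.9, 0, 0], [100, 0.01, -43.16, -21.34, -51.2, 0, 0], [100, 0.01, -47.01, -22.51, -57.5, 0, 0]]
```

Request:
{"api": "apply_moves", "payload": {
  "plan": [
    [100,0,-3.5,-2.6,0,0,0],
    [100,0,-7,-5.3,0,0,0],
    [100,0,-10.5,-7.9,0,0,0],
    [100,0,-14,-10.5,0,0,0],
    [100,0,-17.5,-12,-6.3,0,0],
    [100,0,-20.9,-13.6,-12.9,0,0],
    [100,0,-24.3,-15.1,-19.4,0,0],
    [100,0,-27.7,-16.6,-26,0,0],
    [100,0,-31.6,-17.8,-32.3,0,0],
    [100,0,-35.4,-19,-38.6,0,0]
  ]
}}

```text
t: 2.15
eef_pos: [0.411, 0.1271, 0.3]
ee_rot: [0.368, 0.604, 0.368, -0.604]
wrist_force: [1.1, 0.5, 0.3]
opening: 0.0913
```

Run:
```python
from h import *
plan([(.395,.25,.30,-8.5)],100)
```

```text
now [0.411  0.1271 0.3   ] yaw -27.338372095690467 tilt [ 0.0003 -0.     -1.    ] open 0.0912772235385943 F [1.0771 0.5235 0.3216] t 2.15 q [ 0.2456 -0.1852  2.1885 -0.0001  1.138   0.7228]
3 rows
[[100, 0.0, -2.36, -3.4, -6.3, 0, 0], [100, 0.0, -4.71, -6.79, -12.6, 0, 0], [100, 0.0, -7.07, -10.19, -18.8, 0, 0]]
```

Request:
{"api": "apply_moves", "payload": {
  "plan": [
    [100,0,-2.4,-3.4,-6.3,0,0],
    [100,0,-4.7,-6.8,-12.6,0,0],
    [100,0,-7.1,-10.2,-18.8,0,0],
    [100,0,-7.1,-10.2,-18.8,0,0],
    [100,0,-7.1,-10.2,-18.8,0,0]
  ]
}}

```text
t: 2.65
eef_pos: [0.3954, 0.2494, 0.2997]
ee_rot: [-0.461, -0.536, -0.461, 0.537]
wrist_force: [-0.4, -1.3, -0.8]
opening: 0.0911
```

Run:
```python
from h import *
plan([(.395,.25,.30,-8.5)],100)
s=env.read_state();im=env.camera("wrist")[:,:,::-1];cv2.imwrite("pics/w1.png",im);np.save("w1s.npy",s,allow_pickle=True)
```

```text
now [0.3954 0.2494 0.2997] yaw -8.716616570758054 tilt [-0.0005 -0.0004 -1.    ] open 0.09114440784998114 F [-0.4269 -1.2624 -0.7621] t 2.65 q [ 0.5129 -0.1096  2.1251 -0.0002  1.1267  0.6651]
1 rows
[[100, -0.03, -0.05, -0.05, -0.2, 0, 0]]
```

View pics/w1.png

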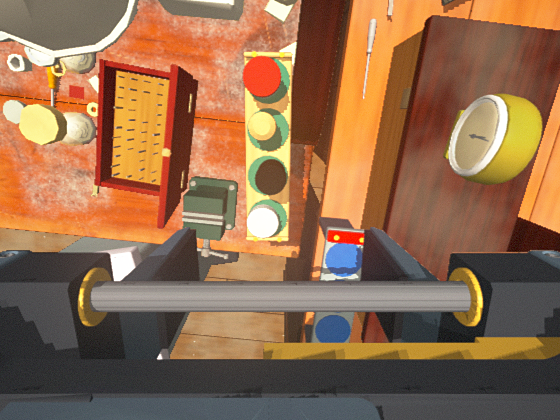

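The wrist view shows the four pots in line: red (264,77), wooden (262,126), black (270,177) and tin (265,222). The red end and mat 1 show at (345,250). Now the precise fix.

Run:
```python
from h import *
s=np.load("w1s.npy",allow_pickle=True).item();im=cv2.imread("pics/w1.png");H,S,V=[c.astype(int) for c in cv2.split(cv2.cvtColor(im,cv2.COLOR_BGR2HSV))]
roi=np.zeros(H.shape,bool);roi[45:243,244:295]=1
M={"red":(((H<8)|(H>172))&(S>170),.140,(264,77)),"wood":((S>40)&(S<170)&(H>10)&(H<32)&(V>150),.136,(262,126)),"black":((V<70),.147,(270,177)),"tin":((S<40)&(V>150),.121,(265,222))}
vis=im.copy()
for k,(m,z,c0) in M.items():
    m=(m&roi);yy,xx=np.indices(H.shape);m&=np.hypot(xx-c0[0],yy-c0[1])<24
    m=cv2.morphologyEx(m.astype(np.uint8),cv2.MORPH_OPEN,np.ones((3,3)));cs=max(cv2.findContours(m,0,2)[0],key=cv2.contourArea)
    (u,v),r=cv2.minEnclosingCircle(cs);el=cv2.fitEllipse(cs);cv2.drawContours(vis,[cs],0,(255,0,255),1)
    p=ray("wrist",el[0],z,s);e=ray("wrist",(el[0][0]+el[1][0]/2,el[0][1]),z,s)
    print(k,(u,v,r),el,"P",p,"diam",2*np.linalg.norm(e-p),"top view reproj",proj("top",p))
g=((H>65)&(H<95)&(S>80)&roi)
cv2.imwrite("pics/w1c.png",cv2.resize(vis[40:260,225:375],None,fx=2.7,fy=2.7))
# deck corners (pale) z=.1
d=roi&(S>40)&(H>15)&(H<30)&(V>150)
for c in[(246,52),(291,52),(246,241),(292,241)]:print("corner",ray("wrist",c,.1,s))
b=(H>100)&(H<125)&(S>110)&(V>90)
for c,st in blobs(b,80):print("blue",c,st,ray("wrist",c,.102,s))
```

```text
red (261.375, 76.125, 20.4061336517334) ((261.4999694824219, 76.16313171386719), (37.084083557128906, 40.133750915527344), 174.45956420898438) P [0.3949 0.3619 0.14  ] diam 0.034478383693895845 top view reproj [153.1592 255.4067]
wood (262.0, 126.0, 23.85382080078125) ((259.7209777832031, 123.33152770996094), (31.643869400024414, 42.92218780517578), 13.331989288330078) P [0.3859 0.3202 0.136 ] diam 0.030880261670430228 top view reproj [174.6415 259.6435]Traceback (most recent call last):
  File "<stdin>", line 8, in <module>
ValueError: max() iterable argument is empty
```

Run:
```python
import cv2,numpy as np
im=cv2.imread("pics/w1.png");H=cv2.cvtColor(im,cv2.COLOR_BGR2HSV)
print("black",H[170:185:5,262:280:4].tolist());print("woodlid",H[120:132:4,256:270:4].tolist())
c=im[45:245,235:385];c=cv2.resize(c,None,fx=3,fy=3,interpolation=cv2.INTER_CUBIC)
for i in range(0,200,20):cv2.putText(c,str(45+i),(400,3*i+5),0,.4,(255,255,255));cv2.line(c,(0,3*i),(10,3*i),(255,255,255))
for i in range(5,60,10):cv2.line(c,(3*i,0),(3*i,8),(255,255,0),1)
cv2.imwrite("pics/w1d.png",c)
```

```text
black [[[12, 143, 109], [13, 155, 102], [13, 137, 106], [12, 139, 108], [10, 130, 108]], [[12, 143, 107], [13, 138, 109], [14, 134, 105], [12, 139, 108], [11, 130, 108]], [[14, 132, 108], [13, 136, 107], [12, 125, 106], [14, 136, 107], [12, 132, 104]]]
woodlid [[[28, 97, 255], [28, 108, 255], [28, 112, 255], [27, 109, 255]], [[28, 104, 255], [28, 100, 255], [28, 105, 255], [28, 107, 255]], [[28, 111, 255], [28, 111, 255], [28, 108, 255], [28, 105, 255]]]
```

View pics/w1d.png

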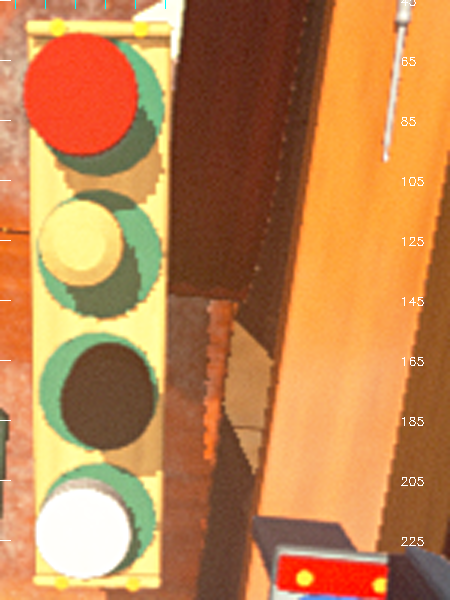

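The enlarged crop gives the lid centres as red (261.7,76), wooden (262,126), black (271,178.5) and tin (262.7,222.7). The deck runs along the image columns, so the rack's yaw equals the tool's, −8.7°.

Run:
```python
from h import *
s=np.load("w1s.npy",allow_pickle=True).item()
a=np.radians(-8.7);X=np.array([np.cos(a),np.sin(a)]);Y=np.array([-np.sin(a),np.cos(a)])
for k,c,r,z in[("red",(261.7,76),18.7,.14),("wood",(262,126),14,.136),("black",(271,178.5),16,.147),("tin",(262.7,222.7),15.7,.121)]:
    p=ray("wrist",c,z,s);e=ray("wrist",(c[0]+r,c[1]),z,s);print(k,p,"d",2*np.linalg.norm(e-p),"rack",p[:2]@X,p[:2]@Y,"top px",proj("top",p))
for k,c in[("matwood",(268.5,129.7)),("matblack",(268.4,175.3))]:
    p=ray("wrist",c,.102,s);print(k,p,p[:2]@X,p[:2]@Y)
im=cv2.imread("pics/w1.png");H,S,V=cv2.split(cv2.cvtColor(im,cv2.COLOR_BGR2HSV))
for c,st in blobs((H>100)&(H<125)&(S>110)&(V>90),80):print("blue",c,st,ray("wrist",c,.102,s))
```

```text
red [0.3951 0.3621 0.14  ] d 0.0347677966349685 rack 0.3357963095580754 0.41765099135136313 top px [153.1055 255.3023]
wood [0.3877 0.3174 0.136 ] d 0.02738166303913803 rack 0.33519821319663917 0.3723687614805215 top px [176.0825 258.7212]
black [0.3887 0.2667 0.147 ] d 0.031566311315111256 rack 0.3439037703500552 0.32239050601241565 top px [200.5734 257.8135]
tin [0.3704 0.2144 0.121 ] d 0.0347287910971443 rack 0.33365282274488406 0.2679962568423522 top px [228.5597 266.4956]
matwood [0.3921 0.3117 0.102 ] 0.34039512602097205 0.3674278787976286
matblack [0.3839 0.2626 0.102 ] 0.3398076462020412 0.31762109008882233
blue [343.4144 259.0811] [326 244  36  33 900] [0.4568 0.1483 0.102 ]
blue [332.5429 329.2061] [316 315  34  27 757] [0.4332 0.0532 0.102 ]
```

Run:
```python
from h import *
s=np.load("w1s.npy",allow_pickle=True).item()
def tri(*obs):
    A=[];y=[]
    for n,uv in obs:
        K,R,o=campose(n,s);d=R@np.linalg.solve(K,[*uv,1]);d/=np.linalg.norm(d);P=np.eye(3)-np.outer(d,d);A.append(P);y.append(P@o)
    A=np.vstack(A);y=np.hstack(y);x=np.linalg.lstsq(A,y,rcond=None)[0];return x,np.linalg.norm(A@x-y)
print("lid near corner",tri(("top",(220,332)),("wrist",(162,226)),),tri(("wrist",(162,226)),("scene",(364,300))))
print("lid far",tri(("wrist",(177,66)),("scene",(294,352))))
print("clock",tri(("top",(195,155)),("wrist",(490,137))))
plan([(.395,.362,.22,-8.7),(.395,.362,.16,-8.7),(.395,.362,.122,-8.7)],55)
```

```text
lid near corner (array([0.2474, 0.2283, 0.111 ]), np.float64(0.011595961042764787)) (array([0.2727, 0.2364, 0.1531]), np.float64(0.00027499084998478565))
lid far (array([0.3251, 0.3749, 0.1716]), np.float64(0.004548431708937525))
clock (array([0.5926, 0.277 , 0.1621]), np.float64(0.00022162034210946606))
now [0.3956 0.2487 0.2997] yaw -8.809775112348705 tilt [-0.0004 -0.0004 -1.    ] open 0.09098767874702621 F [-0.9637 -0.2862 -0.5175] t 2.7 q [ 0.5114 -0.1102  2.1255 -0.0002  1.1268  0.6653]
7 rows
[[55, 1.99, -0.45, -2.8, -0.0, 0, 0], [55, 3.98, -0.9, -5.6, -0.1, 0, 0], [55, 5.97, -1.34, -8.39, -0.1, 0, 0], [55, 7.97, -1.79, -11.19, -0.1, 0, 0], [55, 10.97, -1.79, -11.19, -0.1, 0, 0], [55, 13.97, -1.79, -11.2, -0.1, 0, 0], [55, 17.77, -1.79, -11.2, -0.1, 0, 0]]
```

Request:
{"api": "apply_moves", "payload": {
  "plan": [
    [55,2,-0.5,-2.8,0,0,0],
    [55,4,-0.9,-5.6,0,0,0],
    [55,6,-1.4,-8.4,0,0,0],
    [55,8,-1.8,-11.2,0,0,0],
    [55,10,-1.8,-11.2,0,0,0],
    [55,12,-1.8,-11.2,0,0,0],
    [55,14,-1.8,-11.2,0,0,0],
    [55,14,-1.8,-11.2,0,0,0]
  ],
  "grip_force": 12
}}

```text
t: 3.5
eef_pos: [0.3944, 0.3604, 0.1578]
ee_rot: [-0.46, -0.536, -0.46, 0.539]
wrist_force: [-0.8, -0.4, -0.2]
opening: 0.0502
```

Run:
```python
from h import *
plan([(.395,.362,.122,-8.7)],55,per=.02)
s=env.read_state();im=env.camera("wrist")[:,:,::-1].copy();cv2.imwrite("pics/w2.png",im);print(proj("wrist",(.395,.362,.14),s),proj("wrist",env.read_state()["eef_pos"],s))
```

```text
now [0.3944 0.3604 0.1578] yaw -8.91651319550261 tilt [-0.003  -0.0026 -1.    ] open 0.05017270378874904 F [-0.8136 -0.3811 -0.2187] t 3.5 q [ 0.6968  0.2011  2.0942 -0.0001  0.8502  0.8525]
2 rows
[[55, 1.79, 0.02, -0.09, -0.1, 0, 0], [55, 3.58, 0.04, -0.18, -0.2, 0, 0]]
[281.4156 242.756 ] [281.6562 257.4513]
```

View pics/w2.png

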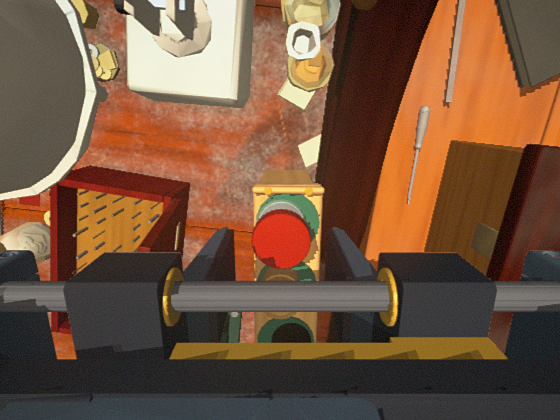

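The red lid is centred between the fingers at (281,238), 3 mm further left along the row than predicted, so I'll correct for that and grip.

Request:
{"api": "apply_moves", "payload": {
  "plan": [
    [55,1.2,0,-0.3,0,0,0],
    [55,2.4,0,-0.3,0,0,0],
    [55,3.6,0,-0.3,0,0,0],
    [55,3.6,0,-0.3,0,0,0],
    [20,3.6,0,-0.3,0,0,0],
    [20,3.6,0,-0.3,0,0,0],
    [20,3.6,0,-0.3,0,0,0],
    [20,3.6,0,-0.3,0,0,0],
    [20,3.6,0,-0.3,0,0,0]
  ],
  "grip_force": 12
}}

```text
t: 4.45
eef_pos: [0.3954, 0.3656, 0.1243]
ee_rot: [0.46, 0.537, 0.46, -0.537]
wrist_force: [0.3, -0.0, 1.7]
opening: 0.0351
```

Run:
```python
from h import *
plan([(.395,.364,.24,-8.7),(.425,.25,.24,-11.5),(.4425,.152,.24,-14.2)],20)
```

```text
now [0.3954 0.3656 0.1243] yaw -8.775555237023621 tilt [ 0.0005  0.0004 -1.    ] open 0.035133576330683404 F [ 0.3111 -0.0228  1.7018] t 4.45 q [ 0.703   0.2597  2.0993 -0.      0.782   0.8562]
9 rows
[[20, -3.86, -0.0, 0.05, -0.0, 0, 0], [20, -7.72, -0.01, 0.11, -0.1, 0, 0], [20, -11.57, -0.01, 0.16, -0.1, 0, 0], [20, -11.58, 1.56, 3.76, 0.9, 0, 0], [20, -11.58, 3.12, 7.37, 1.8, 0, 0], [20, -11.58, 4.69, 10.97, 2.7, 0, 0], [20, -11.58, 5.77, 14.11, 3.6, 0, 0], [20, -11.58, 6.84, 17.25, 4.5, 0, 0], [20, -11.58, 7.92, 20.39, 5.4, 0, 0]]
```

Request:
{"api": "apply_moves", "payload": {
  "plan": [
    [20,-2,0,0,0,0,0],
    [20,-5,0,0,0,0,0],
    [20,-8,0,0,0,0,0],
    [20,-11.6,0.5,1,0,0,0],
    [20,-13,1.6,3.8,0.9,0,0],
    [20,-15,3.1,7.4,1.8,0,0],
    [20,-15,4.7,11,2.7,0,0],
    [20,-15,5.8,14.1,3.6,0,0],
    [20,-15,7,17.3,4.5,0,0],
    [20,-15,7.9,20.4,5.4,0,0]
  ]
}}

```text
t: 5.45
eef_pos: [0.4423, 0.1504, 0.2742]
ee_rot: [0.434, 0.558, 0.434, -0.558]
wrist_force: [0.8, 0.1, -0.8]
opening: 0.0346
```

Run:
```python
from h import *
plan([(.425,.02,.275,-14.2)],20)
```

```text
now [0.4423 0.1504 0.2742] yaw -14.215857124964582 tilt [ 0.0005  0.0001 -1.    ] open 0.034604423255536455 F [ 0.8028  0.1486 -0.7541] t 5.45 q [ 0.2779 -0.0812  2.1487 -0.      1.0736  0.526 ]
3 rows
[[20, -0.03, 0.51, 4.36, -0.0, 0, 0], [20, -0.06, 1.01, 8.71, -0.0, 0, 0], [20, -0.09, 1.52, 13.07, -0.0, 0, 0]]
```

Request:
{"api": "apply_moves", "payload": {
  "plan": [
    [20,0,0.5,4,0,0,0],
    [20,0,1,8,0,0,0],
    [20,0,1.5,12,0,0,0],
    [20,0,1.5,12,0,0,0],
    [20,0,1.5,12,0,0,0]
  ]
}}

```text
t: 5.95
eef_pos: [0.4273, 0.0313, 0.2741]
ee_rot: [0.434, 0.559, 0.434, -0.558]
wrist_force: [0.4, 0.8, 0.1]
opening: 0.0351
```

Run:
```python
from h import *
s=env.read_state();im=env.camera("wrist")[:,:,::-1].copy();cv2.imwrite("pics/w3.png",im)
print(s["eef_pos"],s["joint_pos"])
H,S,V=cv2.split(cv2.cvtColor(im,cv2.COLOR_BGR2HSV));m=(H>100)&(H<125)&(S>110)&(V>90)
for c,st in blobs(m,80):
    cs=max(cv2.findContours((m[st[1]:st[1]+st[3],st[0]:st[0]+st[2]]).astype(np.uint8),0,2)[0],key=cv2.contourArea);el=cv2.fitEllipse(cs);u=np.array(el[0])+st[:2]
    print("blue",c,st,el[1],u,ray("wrist",u,.102,s))
```

```text
[0.4273 0.0313 0.2741] [ 0.0186 -0.1579  2.2156  0.0002  1.0834  0.2682]
blue [280.8117  67.0857] [ 258   43   47   50 1843] (45.74850082397461, 49.6532096862793) [280.8116  66.9925] [0.4577 0.1482 0.102 ]
blue [280.9047 120.7505] [ 259   98   45   47 1627] (43.78936767578125, 45.49456024169922) [280.9346 120.7832] [0.4455 0.0998 0.102 ]
blue [280.9513 170.3574] [ 260  149   43   43 1438] (41.8272819519043, 42.124324798583984) [280.9679 170.3698] [0.4332 0.0515 0.102 ]
blue [281.0204 211.5516] [261 197  41  30 930] (31.162052154541016, 42.375099182128906) [280.9489 213.0036] [0.4219 0.0068 0.102 ]
```

View pics/w3.png

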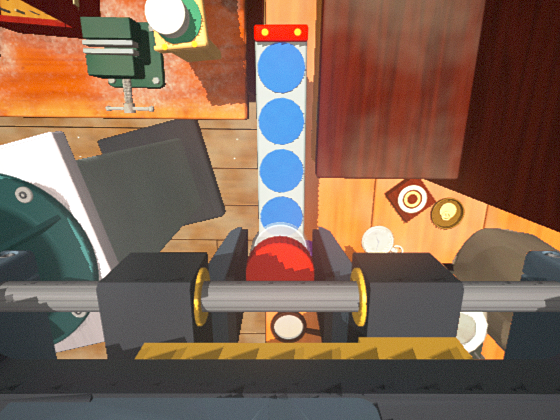

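Grey-rack mats line up at column 281, rows 67, 121, 170 and 213, exactly 50 mm apart. The red jar is held at (280,258). The block (408,200), dish (447,211) and watch (377,240) are well clear. Next: how far off-centre the jar sits in the grip, and the gap to the case.

Run:
```python
from h import *
s=env.read_state();im=cv2.imread("pics/w3.png")
H,S,V=cv2.split(cv2.cvtColor(im,cv2.COLOR_BGR2HSV));m=((H<8)|(H>172))&(S>150)&(V>80);m[:225]=0;m[284:]=0;m[:,:235]=0;m[:,325:]=0
rows=np.where(m.sum(1)>5)[0];w=[(int(r),int(np.where(m[r])[0].min()),int(np.where(m[r])[0].max())) for r in rows[::4]];print(w)
R=Ro.from_quat(np.roll(s["ee_rot"],-1)).as_matrix()
for dz in(0,.0185,-.0185):print(dz,proj("wrist",s["eef_pos"]+R@np.array([-.0157,0,dz]),s))
for dy in(.0185,-.0185):print(dy,proj("wrist",s["eef_pos"]+R@np.array([-.0157,dy,0]),s))
for c in[(316,67),(318,150)]:
    p=ray("wrist",c,.124,s);print("case edge dist",(p-[.4577,.1482,.124])@R[:,1])
plan([(.4577,.1482,.275,-14.2),(.4577,.1482,.16,-14.2),(.4577,.1482,.125,-14.2)],20)
```

```text
[(237, 273, 286), (241, 262, 296), (245, 257, 301), (249, 254, 305), (253, 251, 308), (257, 248, 311), (261, 247, 312), (265, 247, 313), (269, 246, 313), (273, 246, 314), (277, 246, 313)]
0 [281.0809 270.1936]
0.0185 [281.048  302.3281]
-0.0185 [281.1158 236.1192]
0.0185 [317.3191 270.1836]
-0.0185 [244.8412 270.2036]
case edge dist 0.03116222091542954
case edge dist 0.035222407012881596
now [0.4274 0.032  0.2741] yaw -14.218583196121443 tilt [ 0.0003  0.0002 -1.    ] open 0.03515302930416866 F [-0.2365 -0.3455 -1.0869] t 6.0 q [ 0.0202 -0.1574  2.2153  0.0002  1.0834  0.2683]
7 rows
[[20, -0.03, 0.03, -4.0, -0.0, 0, 0], [20, -0.06, 0.05, -8.0, -0.0, 0, 0], [20, -0.09, 0.08, -12.01, -0.0, 0, 0], [20, 3.74, 0.08, -12.01, -0.0, 0, 0], [20, 7.58, 0.08, -12.01, -0.0, 0, 0], [20, 11.41, 0.08, -12.0, -0.0, 0, 0], [20, 14.91, 0.07, -12.0, -0.0, 0, 0]]
```

The case edge is only 31–35 mm behind the mat line at 124 mm height. For the red jar I'll therefore turn the jaws along the row, since its neighbours are still empty and the end stop is low.

Request:
{"api": "apply_moves", "payload": {
  "plan": [
    [20,0,0,-2,-8,0,0],
    [20,0,0,-4,-16,0,0],
    [20,0,0,-6,-24,0,0],
    [20,0,0,-8,-32,0,0],
    [20,0,0,-10,-40,0,0],
    [20,0,0,-12,-48,0,0],
    [20,0,0,-12,-56,0,0],
    [20,0,0,-12,-64,0,0],
    [20,0,0,-12,-72,0,0],
    [20,0,0,-12,-80,0,0]
  ]
}}

```text
t: 7.0
eef_pos: [0.4565, 0.1497, 0.2738]
ee_rot: [0.692, 0.145, 0.692, -0.145]
wrist_force: [0.1, 0.7, 0.6]
opening: 0.0352
```

Request:
{"api": "apply_moves", "payload": {
  "plan": [
    [20,0,0,0,-5,0,0],
    [20,0,0,0,-10,0,0],
    [20,3,0,0,-10,0,0],
    [20,6,0,0,-10,0,0],
    [20,9,0,0,-10,0,0],
    [20,11.5,0,0,-10,0,0],
    [20,11.5,0,0,-10,0,0]
  ]
}}

```text
t: 7.7
eef_pos: [0.4547, 0.1489, 0.1561]
ee_rot: [0.7, 0.086, 0.704, -0.087]
wrist_force: [0.4, -0.5, -0.0]
opening: 0.0348
```

Run:
```python
from h import *
plan([(.4577,.1482,.1245,75.8)],20,per=.01)
```

```text
now [0.4547 0.1489 0.1561] yaw 75.92853166250563 tilt [-0.0051 -0.0013 -1.    ] open 0.03481442670603155 F [ 0.4003 -0.4554 -0.0417] t 7.7 q [ 0.2677  0.1162  2.2006  0.0001  0.83   -1.0576]
4 rows
[[20, 0.79, 0.0, 0.08, 0.0, 0, 0], [20, 1.58, 0.01, 0.16, 0.1, 0, 0], [20, 2.37, 0.01, 0.24, 0.1, 0, 0], [20, 3.16, 0.01, 0.33, 0.1, 0, 0]]
```

Request:
{"api": "apply_moves", "payload": {
  "plan": [
    [20,1,0,0,0,0,0],
    [20,2,0,0,0,0,0],
    [20,2.5,0,0,0,0,0],
    [20,2.5,0,0,0,0,0],
    [20,2.5,0,0,0,0,0]
  ]
}}

```text
t: 8.2
eef_pos: [0.457, 0.1482, 0.1343]
ee_rot: [0.702, 0.087, 0.702, -0.087]
wrist_force: [-0.5, 0.5, -0.9]
opening: 0.035
```

Run:
```python
from h import *
plan([(.4577,.1482,.1245,75.8)],20,per=.005)
```

```text
now [0.457  0.1482 0.1343] yaw 75.81924678180914 tilt [ 0.0004  0.0001 -1.    ] open 0.03504513686655862 F [-0.466   0.4948 -0.9108] t 8.2 q [ 0.2651  0.1556  2.208   0.      0.7777 -1.0583]
2 rows
[[20, 0.49, 0.01, 0.03, 0.0, 0, 0], [20, 0.98, 0.02, 0.07, 0.0, 0, 0]]
```

Request:
{"api": "apply_moves", "payload": {
  "plan": [
    [20,0.4,0,0.1,0,0,0],
    [20,0.8,0,0.1,0,0,0],
    [20,0.95,0,0.1,0,0,0],
    [20,1.0,0,0.1,0,0,0],
    [20,1.0,0,0.1,0,0,0],
    [20,1.0,0,0.1,0,0,0]
  ]
}}

```text
t: 8.8
eef_pos: [0.4578, 0.1479, 0.1241]
ee_rot: [0.702, 0.087, 0.702, -0.087]
wrist_force: [-0.5, 0.4, 4.6]
opening: 0.0352
```

Contact (4.6 N). Release and rise.

Request:
{"api": "apply_moves", "payload": {
  "plan": [
    [42,0,0,0,0,0,0],
    [48,0,0,0,0,0,0],
    [52,0,0,0,0,0,0],
    [52,0,0,0,0,0,0],
    [52,-1,0,0,0,0,0],
    [52,-3,0,0,0,0,0],
    [52,-6,0,0,0,0,0],
    [52,-10,0,0,0,0,0],
    [52,-14,0,0,0,0,0],
    [52,-14,0,0,0,0,0]
  ]
}}

```text
t: 9.8
eef_pos: [0.4601, 0.1486, 0.2697]
ee_rot: [0.704, 0.088, 0.699, -0.086]
wrist_force: [-0.0, -0.2, -1.0]
opening: 0.0475
```

Run:
```python
from h import *
plan([(.41,.23,.265,35),(.3875,.3185,.24,-8.7)],52)
s=env.read_state();im=env.camera("wrist")[:,:,::-1].copy();cv2.imwrite("pics/w4.png",im)
H,S,V=cv2.split(cv2.cvtColor(im,cv2.COLOR_BGR2HSV));m=((H<8)|(H>172))&(S>150)&(V>80)
for c,st in blobs(m,300):print(c,st,ray("wrist",c,.14,s))
```

```text
now [0.4601 0.1486 0.2697] yaw 75.82782422713582 tilt [ 0.0079  0.0021 -1.    ] open 0.047510599096787134 F [-0.0016 -0.1692 -0.9784] t 9.8 q [ 0.2641 -0.0489  2.1273  0.      1.0549 -1.0593]
12 rows
[[52, 0.08, 1.11, -1.14, 6.8, 0, 0], [52, 0.15, 2.22, -2.28, 13.6, 0, 0], [52, 0.23, 3.33, -3.43, 20.4, 0, 0], [52, 0.3, 4.45, -4.57, 27.2, 0, 0], [52, 0.38, 5.56, -5.71, 34.0, 0, 0], [52, 0.45, 6.67, -6.85, 40.8, 0, 0], [52, 0.87, 8.0, -7.58, 48.1, 0, 0], [52, 1.29, 9.34, -8.31, 55.4, 0, 0], [52, 1.7, 10.68, -9.04, 62.7, 0, 0], [52, 2.12, 12.01, -9.76, 70.0, 0, 0], [52, 2.54, 13.35, -10.49, 77.2, 0, 0], [52, 2.95, 14.69, -11.22, 84.5, 0, 0]]
[496.3659 128.8932] [ 395  108  165   41 3304] [0.4452 0.3503 0.14  ]
[305.51   187.5337] [299 164  14  48 549] [0.4554 0.1754 0.14  ]
[277.8511 198.8   ] [ 259  180   38   38 1135] [0.4595 0.148  0.14  ]
[325.9619 244.9735] [ 231  223  303   58 5138] [0.5158 0.1818 0.14  ]
[254.3426 330.612 ] [223 312  63  31 969] [0.5919 0.0888 0.14  ]
```

View pics/w4.png

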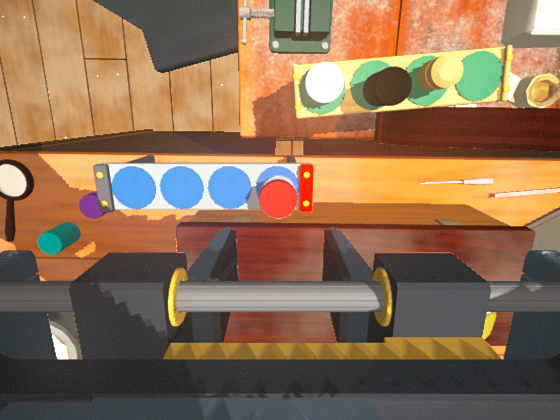

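Red stands upright in the middle of its mat at (278,199), within about 2 mm by measurement. On to the wooden bottle.

Request:
{"api": "apply_moves", "payload": {
  "plan": [
    [52,0,1.1,-1.1,7,0,0],
    [52,0,2.2,-2.3,14,0,0],
    [52,0,3.3,-3.4,21,0,0],
    [52,0,4.4,-4.6,28,0,0],
    [52,0,5.6,-5.7,35,0,0],
    [52,0,6.7,-6.9,42,0,0],
    [52,0,8,-7.6,50,0,0],
    [52,0,9.3,-8.3,58,0,0],
    [52,0,10.7,-9,66,0,0],
    [52,0,12,-9.8,74,0,0]
  ]
}}

```text
t: 10.85
eef_pos: [0.3914, 0.2886, 0.2631]
ee_rot: [0.506, 0.493, 0.507, -0.494]
wrist_force: [-0.0, 0.4, 0.1]
opening: 0.0475
```

Run:
```python
from h import *
plan([(.388,.319,.22,-8.7),(.388,.319,.17,-8.7)],50)
```

```text
now [0.3914 0.2886 0.2631] yaw 1.4941398894366655 tilt [-0.0012 -0.0008 -1.    ] open 0.047482809089738766 F [-0.0089  0.4058  0.0877] t 10.85 q [ 0.5873 -0.0306  2.123   0.      1.0507  0.5612]
4 rows
[[50, 2.15, -0.13, -1.53, 5.1, 0, 0], [50, 4.31, -0.26, -3.06, 10.2, 0, 0], [50, 6.81, -0.26, -3.06, 10.2, 0, 0], [50, 9.31, -0.25, -3.06, 10.2, 0, 0]]
```

Request:
{"api": "apply_moves", "payload": {
  "plan": [
    [48,2,-0.1,-1.5,5,0,0],
    [48,4.3,-0.3,-3.1,10,0,0],
    [48,6.8,-0.3,-3.1,10.2,0,0],
    [48,9.3,-0.3,-3.1,10.2,0,0],
    [48,9.3,-0.3,-3.1,10.2,0,0],
    [48,9.3,-0.3,-3.1,10.2,0,0]
  ]
}}

```text
t: 11.45
eef_pos: [0.3878, 0.3189, 0.1708]
ee_rot: [-0.462, -0.535, -0.462, 0.536]
wrist_force: [-0.5, -0.2, -0.4]
opening: 0.0438
```

Run:
```python
from h import *
s=env.read_state();im=env.camera("wrist")[:,:,::-1].copy();cv2.imwrite("pics/w5.png",im)
plan([(.388,.319,.112,-8.7)],48,per=.012)
print("pred lid",proj("wrist",(.388,.319,.136),s),"r px",331*.014/ (s["eef_pos"][2]+.165-.136))
c=cv2.resize(im[140:300,200:360],None,fx=3.5,fy=3.5,interpolation=2);cv2.imwrite("pics/w5c.png",c)
```

```text
now [0.3883 0.3192 0.1717] yaw -8.382360319843599 tilt [ 0.0002  0.0001 -1.    ] open 0.0438510894858246 F [ 0.729   0.1724 -0.4016] t 11.5 q [0.6417 0.1276 2.1508 0.     0.863  0.7879]
5 rows
[[48, 1.19, -0.01, 0.01, 0.1, 0, 0], [48, 2.39, -0.01, 0.01, 0.1, 0, 0], [48, 3.58, -0.02, 0.02, 0.2, 0, 0], [48, 4.77, -0.02, 0.02, 0.3, 0, 0], [48, 5.97, -0.03, 0.03, 0.3, 0, 0]]
pred lid [281.0145 235.386 ] r px 23.19138945741632
```

View pics/w5c.png

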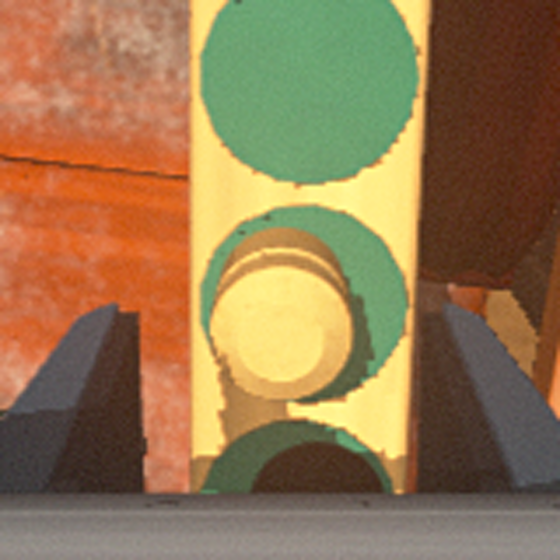

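The wooden lid is centred at (280.6,235), matching the prediction within 0.5 px. Descend and grip.

Request:
{"api": "apply_moves", "payload": {
  "plan": [
    [48,1.5,0,0,0.3,0,0],
    [48,3,0,0,0.3,0,0],
    [48,4.5,0,0,0.3,0,0],
    [48,5.3,0,0,0.3,0,0],
    [48,5.3,0,0,0.3,0,0],
    [15,5.3,0,0,0.3,0,0],
    [15,5.3,0,0,0.3,0,0],
    [15,5.3,0,0,0.3,0,0],
    [15,5.3,0,0,0.3,0,0],
    [15,5.3,0,0,0.3,0,0]
  ]
}}

```text
t: 12.5
eef_pos: [0.3886, 0.3195, 0.1187]
ee_rot: [0.461, 0.537, 0.461, -0.536]
wrist_force: [-1.6, -1.0, 7.8]
opening: 0.0262
```

Run:
```python
from h import *
plan([(.388,.319,.235,-8.7),(.425,.20,.235,-12),(.4455,.0998,.235,-14.2)],15)
```

```text
now [0.3886 0.3195 0.1187] yaw -8.674036854985092 tilt [ 0.0009  0.0006 -1.    ] open 0.02619662120897832 F [-1.6304 -0.9958  7.8317] t 12.5 q [ 0.6418  0.2176  2.1699 -0.0001  0.753   0.7932]
9 rows
[[15, -3.88, -0.01, 0.01, 0.0, 0, 0], [15, -7.76, -0.03, 0.03, 0.0, 0, 0], [15, -11.63, -0.04, 0.04, 0.0, 0, 0], [15, -11.64, 1.78, 3.78, 1.1, 0, 0], [15, -11.64, 3.59, 7.52, 2.2, 0, 0], [15, -11.64, 5.41, 11.25, 3.3, 0, 0], [15, -11.64, 6.59, 14.45, 4.1, 0, 0], [15, -11.64, 7.77, 17.65, 4.8, 0, 0], [15, -11.64, 8.95, 20.85, 5.5, 0, 0]]
```

Request:
{"api": "apply_moves", "payload": {
  "plan": [
    [15,-1,0,0,0,0,0],
    [15,-4,0,0,0,0,0],
    [15,-7.8,0,0,0,0,0],
    [15,-11.6,0,0,0,0,0],
    [15,-11.6,1.8,3.8,1.1,0,0],
    [15,-11.6,3.6,7.5,2.2,0,0],
    [15,-11.6,5.4,11.3,3.3,0,0],
    [15,-11.6,6.6,14.5,4.1,0,0],
    [15,-11.6,7.8,17.7,4.8,0,0],
    [15,-11.6,9,20.9,5.5,0,0]
  ]
}}

```text
t: 13.5
eef_pos: [0.4455, 0.0975, 0.2346]
ee_rot: [0.434, 0.558, 0.434, -0.558]
wrist_force: [0.8, -0.0, -0.8]
opening: 0.0266
```

Request:
{"api": "apply_moves", "payload": {
  "plan": [
    [15,0,0,0,0,0,0],
    [15,3,0,0,0,0,0],
    [15,6,0,0,0,0,0],
    [15,8,0,0,0,0,0],
    [15,9,0,0,0,0,0],
    [15,9,0,0,0,0,0],
    [15,9,0,0,0,0,0]
  ]
}}

```text
t: 14.2
eef_pos: [0.446, 0.0993, 0.1448]
ee_rot: [0.435, 0.558, 0.434, -0.558]
wrist_force: [-0.2, -0.0, 0.9]
opening: 0.0261
```

Run:
```python
from h import *
plan([(.4455,.0998,.119,-14.2)],15,per=.01)
```

```text
now [0.446  0.0993 0.1448] yaw -14.156680506777827 tilt [ 0.0008  0.0002 -1.    ] open 0.026113534223746883 F [-0.2175 -0.0313  0.9231] t 14.2 q [0.168  0.0986 2.2485 0.     0.7937 0.415 ]
3 rows
[[15, 0.86, -0.02, -0.01, 0.0, 0, 0], [15, 1.72, -0.04, -0.03, 0.0, 0, 0], [15, 2.58, -0.06, -0.04, 0.0, 0, 0]]
```

Request:
{"api": "apply_moves", "payload": {
  "plan": [
    [15,0.9,0,0,0,0,0],
    [15,1.7,0,0,0,0,0],
    [15,2.3,0,0,0,0,0],
    [15,2.5,0,0,0,0,0],
    [15,2.6,0,0,0,0,0],
    [15,2.6,0,0,0,0,0],
    [15,2.6,0,0,0,0,0]
  ]
}}

```text
t: 14.9
eef_pos: [0.4452, 0.099, 0.1181]
ee_rot: [-0.434, -0.558, -0.435, 0.558]
wrist_force: [-5.7, -0.7, 9.9]
opening: 0.0267
```

Request:
{"api": "apply_moves", "payload": {
  "plan": [
    [32,-0.05,0,0,0,0,0],
    [36,-0.05,0,0,0,0,0],
    [39,-0.05,0,0,0,0,0],
    [39,-0.05,0,0,0,0,0],
    [39,-0.8,0,0,0,0,0],
    [39,-2.5,0,0,0,0,0],
    [39,-5,0,0,0,0,0],
    [39,-9,0,0,0,0,0],
    [39,-12.5,0,0,0,0,0],
    [39,-12.5,0,0,0,0,0]
  ]
}}

```text
t: 15.9
eef_pos: [0.4479, 0.0994, 0.2479]
ee_rot: [0.436, 0.56, 0.433, -0.556]
wrist_force: [0.4, 0.4, -1.3]
opening: 0.0358
```

Run:
```python
from h import *
plan([(.41,.20,.24,-11),(.389,.267,.235,-8.7)],52)
im=env.camera("wrist")[:,:,::-1].copy();cv2.imwrite("pics/w6.png",im)
t=env.camera("top")[:,:,::-1].copy();cv2.imwrite("pics/t6.png",t)
cv2.imwrite("pics/c6.png",np.hstack([cv2.resize(im[150:300,200:360],(400,375)),cv2.resize(t[200:280,230:360],(400,375))]))
```

```text
now [0.4479 0.0994 0.2479] yaw -14.17765441067585 tilt [ 0.0073  0.0013 -1.    ] open 0.035766324564499075 F [ 0.3773  0.4318 -1.2803] t 15.9 q [ 0.1675 -0.0671  2.1881  0.      1.0132  0.4149]
5 rows
[[52, 0.26, -2.05, -2.94, -1.1, 0, 0], [52, 0.51, -4.09, -5.88, -2.1, 0, 0], [52, 0.77, -6.14, -8.83, -3.2, 0, 0], [52, 1.02, -7.98, -11.82, -4.3, 0, 0], [52, 1.26, -9.82, -14.81, -5.5, 0, 0]]
```

View pics/c6.png

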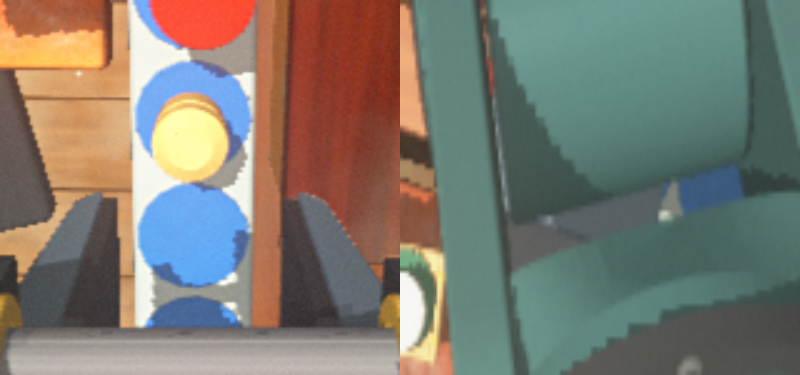

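The wooden bottle stands upright within mat 2 (crop 190,135). The top view is blocked by the arm. Next, the black jar.

Request:
{"api": "apply_moves", "payload": {
  "plan": [
    [52,0,-2,-3,-1.1,0,0],
    [52,0,-4,-6,-2.1,0,0],
    [52,0,-6,-8.9,-3.2,0,0],
    [52,0,-8,-11.8,-4.3,0,0],
    [52,1,-9.8,-14.8,-5.5,0,0],
    [52,3,-9.8,-14.8,-5.5,0,0],
    [52,5,-9.8,-14.8,-5.5,0,0],
    [52,6.5,-9.8,-14.8,-5.5,0,0],
    [52,6.5,-9.8,-14.8,-5.5,0,0],
    [52,6.5,-9.8,-14.8,-5.5,0,0]
  ]
}}

```text
t: 17.0
eef_pos: [0.3864, 0.2662, 0.1774]
ee_rot: [-0.461, -0.536, -0.461, 0.537]
wrist_force: [-0.6, -0.2, -0.4]
opening: 0.0471
```

Run:
```python
from h import *
s=env.read_state();im=env.camera("wrist")[:,:,::-1].copy();cv2.imwrite("pics/w7.png",im)
plan([(.389,.267,.1255,-8.7)],52,per=.015)
print("pred lid",proj("wrist",(.389,.267,.147),s),"r px",331*.016/ (s["eef_pos"][2]+.165-.147))
H,S,V=cv2.split(cv2.cvtColor(im,cv2.COLOR_BGR2HSV));m=(V<125)&(H<25);m[284:]=0;m[:190]=0;m[:,:245]=0;m[:,:245]=0;m[:,318:]=0
for c,st in blobs(m,200):print(c,st)
c=cv2.resize(im[140:300,200:360],None,fx=3.5,fy=3.5,interpolation=2);cv2.imwrite("pics/w7c.png",c)
```

```text
now [0.3868 0.2664 0.178 ] yaw -8.684635879729763 tilt [-0.0004 -0.0002 -1.    ] open 0.04735761620421507 F [-0.5546 -0.3283 -0.3392] t 17.05 q [0.5535 0.0622 2.2093 0.     0.8705 0.705 ]
4 rows
[[52, 1.31, 0.05, -0.02, 0.0, 0, 0], [52, 2.63, 0.11, -0.05, 0.0, 0, 0], [52, 3.94, 0.16, -0.07, 0.0, 0, 0], [52, 5.25, 0.21, -0.1, 0.0, 0, 0]]
pred lid [284.6094 236.2204] r px 27.10040341304066
[282.7453 229.9656] [ 260  200   47   60 2238]
```

View pics/w7c.png

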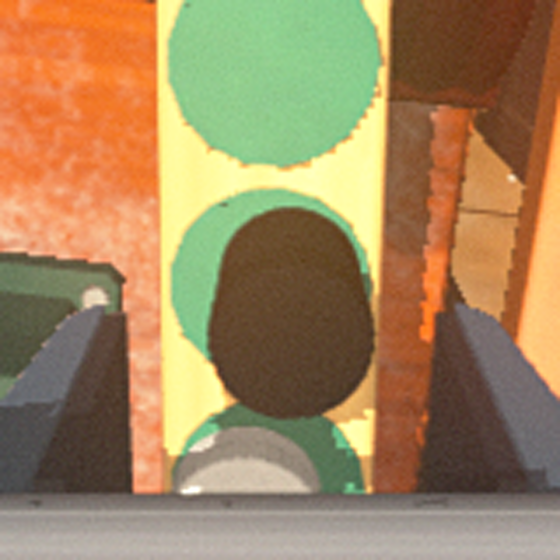

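Black lid centred at (283.5,235), 1.5 mm off the jaw axis and as predicted along the row. Descend and grip high on the jar, above the case's height.

Request:
{"api": "apply_moves", "payload": {
  "plan": [
    [52,1.5,0.15,-0.05,0,0,0],
    [52,3,0.15,-0.05,0,0,0],
    [52,4.5,0.15,-0.05,0,0,0],
    [52,5.2,0.15,-0.05,0,0,0],
    [52,5.2,0.15,-0.05,0,0,0],
    [20,5.2,0.15,-0.05,0,0,0],
    [20,5.2,0.15,-0.05,0,0,0],
    [20,5.2,0.15,-0.05,0,0,0],
    [20,5.2,0.15,-0.05,0,0,0],
    [20,5.2,0.15,-0.05,0,0,0]
  ]
}}

```text
t: 18.05
eef_pos: [0.3887, 0.267, 0.1266]
ee_rot: [0.461, 0.537, 0.461, -0.536]
wrist_force: [-1.3, 0.1, 7.1]
opening: 0.0303
```

Run:
```python
from h import *
plan([(.389,.267,.245,-8.7),(.425,.15,.245,-12),(.4332,.0515,.245,-14.2)],20)
```

```text
now [0.3887 0.267  0.1266] yaw -8.67885622097475 tilt [ 0.0008  0.0006 -1.    ] open 0.03028135724152915 F [-1.2723  0.0859  7.0768] t 18.05 q [0.5524 0.1559 2.2274 0.0001 0.7574 0.7038]
9 rows
[[20, -3.95, 0.01, -0.0, 0.0, 0, 0], [20, -7.89, 0.02, -0.01, 0.0, 0, 0], [20, -11.84, 0.03, -0.01, 0.0, 0, 0], [20, -11.84, 1.81, 3.66, 1.1, 0, 0], [20, -11.85, 3.58, 7.34, 2.2, 0, 0], [20, -11.85, 5.36, 11.01, 3.3, 0, 0], [20, -11.85, 6.12, 14.22, 4.1, 0, 0], [20, -11.85, 6.89, 17.42, 4.8, 0, 0], [20, -11.85, 7.66, 20.62, 5.5, 0, 0]]
```

Request:
{"api": "apply_moves", "payload": {
  "plan": [
    [20,-1,0,0,0,0,0],
    [20,-4,0,0,0,0,0],
    [20,-7.9,0,0,0,0,0],
    [20,-11.8,0,0,0,0,0],
    [20,-11.8,1.8,3.7,1.1,0,0],
    [20,-11.8,3.6,7.3,2.2,0,0],
    [20,-11.8,5.4,11,3.3,0,0],
    [20,-11.8,6.1,14.2,4.1,0,0],
    [20,-11.8,6.9,17.4,4.8,0,0],
    [20,-11.8,7.7,20.6,5.5,0,0]
  ]
}}

```text
t: 19.05
eef_pos: [0.4332, 0.0501, 0.2446]
ee_rot: [0.434, 0.558, 0.434, -0.558]
wrist_force: [0.5, -0.5, -1.0]
opening: 0.0301
```

Request:
{"api": "apply_moves", "payload": {
  "plan": [
    [20,0,0,0,0,0,0],
    [20,3,0,0,0,0,0],
    [20,6,0,0,0,0,0],
    [20,8,0,0,0,0,0],
    [20,9.5,0,0,0,0,0],
    [20,9.5,0,0,0,0,0],
    [20,9.5,0,0,0,0,0]
  ]
}}

```text
t: 19.75
eef_pos: [0.4335, 0.0518, 0.1496]
ee_rot: [0.435, 0.558, 0.435, -0.558]
wrist_force: [0.4, -0.5, -0.0]
opening: 0.0305
```

Run:
```python
from h import *
plan([(.4332,.0515,.127,-14.2)],20,per=.01)
```

```text
now [0.4335 0.0518 0.1496] yaw -14.15363251235846 tilt [-0.      0.0001 -1.    ] open 0.03046876782851978 F [ 0.3823 -0.541  -0.015 ] t 19.75 q [0.0656 0.056  2.2838 0.0001 0.8018 0.3126]
3 rows
[[20, 0.75, -0.01, 0.01, 0.0, 0, 0], [20, 1.5, -0.02, 0.03, 0.0, 0, 0], [20, 2.26, -0.02, 0.04, 0.0, 0, 0]]
```

Request:
{"api": "apply_moves", "payload": {
  "plan": [
    [20,0.8,0,0,0,0,0],
    [20,1.5,0,0,0,0,0],
    [20,2,0,0,0,0,0],
    [20,2.2,0,0,0,0,0],
    [20,2.3,0,0,0,0,0],
    [20,2.3,0,0,0,0,0],
    [20,2.3,0,0,0,0,0]
  ]
}}

```text
t: 20.45
eef_pos: [0.4334, 0.0515, 0.1263]
ee_rot: [-0.434, -0.558, -0.435, 0.558]
wrist_force: [-4.4, 0.6, 9.0]
opening: 0.0303
```

Request:
{"api": "apply_moves", "payload": {
  "plan": [
    [35,0,0,0,0,0,0],
    [40,0,0,0,0,0,0],
    [43,0,0,0,0,0,0],
    [43,0,0,0,0,0,0],
    [43,-0.8,0,0,0,0,0],
    [43,-2.5,0,0,0,0,0],
    [43,-5,0,0,0,0,0],
    [43,-9,0,0,0,0,0],
    [43,-11.5,0,0,0,0,0],
    [43,-11.5,0,0,0,0,0]
  ]
}}

```text
t: 21.45
eef_pos: [0.4352, 0.0516, 0.2448]
ee_rot: [0.436, 0.56, 0.433, -0.556]
wrist_force: [0.7, -0.2, -0.1]
opening: 0.039
```

Run:
```python
from h import *
plan([(.41,.12,.24,-11),(.3705,.215,.235,-8.7)],57)
```

```text
now [0.4352 0.0516 0.2448] yaw -14.177036964725326 tilt [ 0.006   0.0004 -1.    ] open 0.03896141374438566 F [ 0.7014 -0.2213 -0.095 ] t 21.45 q [ 0.0648 -0.1021  2.2259  0.      1.0117  0.3122]
5 rows
[[57, 0.24, -2.06, -3.01, -1.6, 0, 0], [57, 0.47, -4.12, -6.01, -3.2, 0, 0], [57, 0.63, -6.17, -8.76, -3.9, 0, 0], [57, 0.79, -8.23, -11.51, -4.7, 0, 0], [57, 0.95, -10.28, -14.26, -5.5, 0, 0]]
```

Request:
{"api": "apply_moves", "payload": {
  "plan": [
    [57,0,-2,-3,-1.6,0,0],
    [57,0,-4,-6,-3.2,0,0],
    [57,0,-6,-8.7,-3.9,0,0],
    [57,0,-8.1,-11.5,-4.7,0,0],
    [57,1,-10.1,-14.2,-5.5,0,0],
    [57,3,-10.1,-14.2,-5.5,0,0],
    [57,5,-10.1,-14.2,-5.5,0,0],
    [57,7.5,-10.1,-14.2,-5.5,0,0],
    [57,7.5,-10.1,-14.2,-5.5,0,0],
    [57,7.5,-10.1,-14.2,-5.5,0,0]
  ]
}}

```text
t: 22.45
eef_pos: [0.37, 0.2137, 0.166]
ee_rot: [-0.461, -0.536, -0.461, 0.537]
wrist_force: [0.1, -0.8, 0.1]
opening: 0.052
```

Run:
```python
from h import *
s=env.read_state();im=env.camera("wrist")[:,:,::-1].copy();cv2.imwrite("pics/w8.png",im)
plan([(.3705,.215,.105,-8.7)],57,per=.015)
print("pred lid",proj("wrist",(.3705,.215,.121),s))
H,S,V=cv2.split(cv2.cvtColor(im,cv2.COLOR_BGR2HSV));m=(V>150)&(S<45);m[284:]=0;m[:180]=0;m[:,:235]=0;m[:,325:]=0
for c,st in blobs(m,100):print(c,st)
c=cv2.resize(im[140:300,200:360],None,fx=3.5,fy=3.5,interpolation=2);cv2.imwrite("pics/w8c.png",c)
```

```text
now [0.3705 0.2139 0.1666] yaw -8.686402092068635 tilt [ 0.0002  0.0001 -1.    ] open 0.0517548762393277 F [ 0.7213 -0.2693  0.29  ] t 22.5 q [0.4691 0.0085 2.2921 0.     0.8408 0.6207]
5 rows
[[57, 1.23, -0.0, -0.02, 0.0, 0, 0], [57, 2.47, -0.01, -0.04, 0.0, 0, 0], [57, 3.7, -0.01, -0.06, 0.0, 0, 0], [57, 4.93, -0.01, -0.08, 0.0, 0, 0], [57, 6.16, -0.02, -0.1, 0.0, 0, 0]]
pred lid [281.1931 228.5797]
[280.059 227.902] [ 255  203   51   49 1897]
```

View pics/w8c.png

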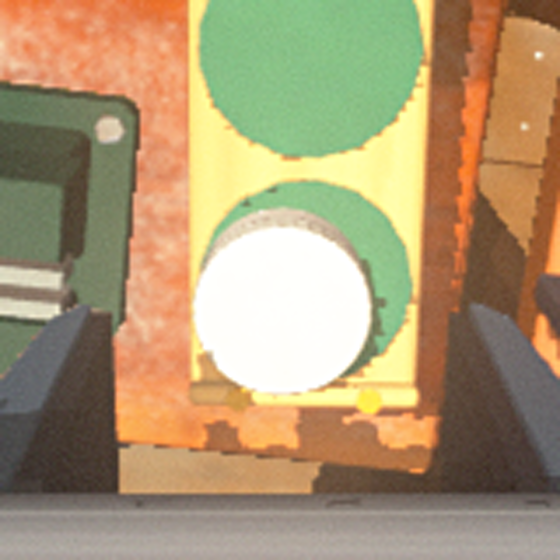

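Run:
```python
from h import *
s1=np.load("w1s.npy",allow_pickle=True).item();s2=env.read_state()
im=cv2.imread("pics/w1.png");c=im[170:200,215:245];g=c.min(2);print("bolt w1",np.unravel_index(g.argmax(),g.shape),g.max())
A=[];y=[]
for s,uv in((s1,(232,187)),(s2,(230.6,176.6))):
    K,R,o=campose("wrist",s);d=R@np.linalg.solve(K,[*uv,1]);d/=np.linalg.norm(d);P=np.eye(3)-np.outer(d,d);A.append(P);y.append(P@o)
A=np.vstack(A);y=np.hstack(y);x=np.linalg.lstsq(A,y,rcond=None)[0];print(x,np.linalg.norm(A@x-y))
for z in(.03,.06,.1):print(z,proj("wrist",ray("wrist",(230.6,176.6),z,s2),s1))
```

```text
bolt w1 (np.int64(19), np.int64(17)) 197
[0.3259 0.2399 0.0185] 0.00040960799791549496
0.03 [231.601  187.3175]
0.06 [231.6582 188.1084]
0.1 [231.7487 189.3603]
```

Run:
```python
from h import *
s2=env.read_state()
for z in(.0,.03,.06,.1):
    p=ray("wrist",(230.6,176.6),z,s2);print(z,p,proj("top",p),proj("scene",p))
im=cv2.imread("pics/top0.png")[278:300,236:258].min(2);print(np.array2string(im,max_line_width=150))
```

```text
0.0 [0.3224 0.237  0.    ] [224.5181 286.2749] [328.2296 325.6898]
0.03 [0.3277 0.2417 0.03  ] [220.8379 284.9262] [325.8244 319.5742]
0.06 [0.3329 0.2463 0.06  ] [216.9075 283.4858] [323.265  313.0666]
0.1 [0.3399 0.2526 0.1   ] [211.2316 281.4058] [319.5859 303.7122]
[[124 116 106 108 125 121 120 109 108 102  97  91  95 103 109 112 117 117 113 109 112 106]
 [122 114 107 112 121 121 118 112 105  98  94  94 103 101 111 110 121 127 124 120 117 108]
 [127 114 107 108 120 133 128 115 110  99  92  97 103 105 111 109 117 125 124 116 110  97]
 [127 121 117 109 123 130 127 119 116 107  96 109 113 105 104 105 112 116 112 103  96  91]
 [118 108 111 116 125 121 128 119 109 108 106 114 121 113 102 108 110 112 111 105  95  93]
 [113 114 111 114 111 106 110 102 108 109 114 115 117 114 106 116 117 112 109 110  97 101]
 [118 128 117 114 114 104 111 105 120 123 123 120 118 113 115 130 125 112 106 108 107 106]
 [ 75  75  72 105 115 110 119 120 128 126 120 117 124 121 122 131 129 117 108 109 104  94]
 [ 90  89  84  86  74  74  75 117 132 129 123 132 125 122 124 141 135 127 113 108 103  95]
 [ 94  93  
[... 472 characters left out ...]
4  72  82  93 106 159 168 152 105  73 118 112 105 103 104 109]
 [158  87  75  61  58  53  50  53  56  58  66 113 130 123  97  74 118 124 112 108 112 111]
 [119  84  90  91  91  90  80  64  57  52  47  71  94  95  87  72 111 123 118 115 112 113]
 [113  91  95  96  94  95  93  92  91  79  60  74  88  89  86 123 125 127 127 125 124 133]
 [ 93  91  95  93  94  95  94  94  96  91  64  75  88  91  73 124 129 128 123 117 121 131]
 [ 87  89  94  97  94  95  95  96  95  92  60  82  88  87  62 121 135 129 123 125 136 130]
 [ 84  91  95  94  94  94  94  96  95  83  62  82  89  86 112 122 130 128 122 117 126 128]
 [ 89  93  95  96  96  94  95  94  95  78  74  85  89  78 113 121 121 118 118 117 118 120]]
```

The vise's far-left bolt fits a height of about 30 mm, so it is clear of the fingers. The tin is centred at (280.5,228.3), as predicted. Descend to z 105 mm and grip.

Request:
{"api": "apply_moves", "payload": {
  "plan": [
    [57,1.5,0,-0.1,0,0,0],
    [57,3,0,-0.1,0,0,0],
    [57,4.5,0,-0.1,0,0,0],
    [57,5.7,0,-0.1,0,0,0],
    [57,6.05,0,-0.1,0,0,0],
    [57,6.05,0,-0.1,0,0,0],
    [20,6.05,0,-0.1,0,0,0],
    [20,6.05,0,-0.1,0,0,0],
    [20,6.05,0,-0.1,0,0,0],
    [20,6.05,0,-0.1,0,0,0]
  ]
}}

```text
t: 23.5
eef_pos: [0.3707, 0.215, 0.1059]
ee_rot: [0.461, 0.537, 0.461, -0.536]
wrist_force: [-0.1, -0.7, 6.9]
opening: 0.0335
```

Request:
{"api": "apply_moves", "payload": {
  "plan": [
    [20,0,0,0,0,0,0],
    [20,0,0,0,0,0,0]
  ]
}}

```text
t: 23.7
eef_pos: [0.3708, 0.215, 0.1059]
ee_rot: [0.461, 0.537, 0.461, -0.536]
wrist_force: [-1.0, -0.5, 8.0]
opening: 0.0338
```

Run:
```python
from h import *
plan([(.3705,.215,.225,-8.7),(.4,.13,.235,-12),(.421,.003,.235,-14.2)],20)
```

```text
now [0.3708 0.215  0.1059] yaw -8.678177844265203 tilt [ 0.0007  0.0004 -1.    ] open 0.033807352309794196 F [-0.9563 -0.4841  8.0074] t 23.7 q [0.4712 0.1306 2.3137 0.     0.6965 0.6226]
9 rows
[[20, -3.97, -0.01, 0.0, 0.0, 0, 0], [20, -7.94, -0.01, 0.0, 0.0, 0, 0], [20, -11.91, -0.02, 0.0, 0.0, 0, 0], [20, -12.24, 1.38, 2.65, 1.1, 0, 0], [20, -12.58, 2.78, 5.31, 2.2, 0, 0], [20, -12.91, 4.18, 7.96, 3.3, 0, 0], [20, -12.91, 5.51, 12.04, 4.1, 0, 0], [20, -12.91, 6.84, 16.12, 4.8, 0, 0], [20, -12.91, 8.17, 20.2, 5.5, 0, 0]]
```

Request:
{"api": "apply_moves", "payload": {
  "plan": [
    [20,-1,0,0,0,0,0],
    [20,-4,0,0,0,0,0],
    [20,-7.9,0,0,0,0,0],
    [20,-11.9,0,0,0,0,0],
    [20,-12.9,2,3.5,1.1,0,0],
    [20,-12.9,3.8,6.5,2.2,0,0],
    [20,-12.9,5.2,9.5,3.3,0,0],
    [20,-12.9,6.4,13,4.1,0,0],
    [20,-12.9,7.3,16.5,4.8,0,0],
    [20,-12.9,8.2,20.2,5.5,0,0]
  ]
}}

```text
t: 24.7
eef_pos: [0.4208, 0.0014, 0.2352]
ee_rot: [0.435, 0.558, 0.434, -0.558]
wrist_force: [0.6, 1.1, -1.1]
opening: 0.0337
```

Request:
{"api": "apply_moves", "payload": {
  "plan": [
    [20,0,0,0,0,0,0],
    [20,3,0,0,0,0,0],
    [20,6,0,0,0,0,0],
    [20,9,0,0,0,0,0],
    [20,10.8,0,0,0,0,0],
    [20,10.8,0,0,0,0,0],
    [20,10.8,0,0,0,0,0]
  ]
}}

```text
t: 25.4
eef_pos: [0.4211, 0.0031, 0.1271]
ee_rot: [-0.435, -0.558, -0.435, 0.558]
wrist_force: [-0.4, -0.3, -0.1]
opening: 0.0335
```

Run:
```python
from h import *
plan([(.421,.0035,.1059,-14.2)],20,per=.01)
```

```text
now [0.4211 0.0031 0.1271] yaw -14.154305507513264 tilt [-0.0001  0.0001 -1.    ] open 0.033472658999006845 F [-0.4221 -0.2997 -0.1495] t 25.4 q [-0.048   0.0744  2.3209  0.0001  0.7464  0.199 ]
3 rows
[[20, 0.71, -0.01, -0.01, 0.0, 0, 0], [20, 1.41, -0.01, -0.02, 0.0, 0, 0], [20, 2.12, -0.02, -0.03, 0.0, 0, 0]]
```

Request:
{"api": "apply_moves", "payload": {
  "plan": [
    [20,0.8,0,0,0,0,0],
    [20,1.5,0,0,0,0,0],
    [20,1.9,0,0,0,0,0],
    [20,2.05,0,0,0,0,0],
    [20,2.1,0,0,0,0,0],
    [20,2.1,0,0,0,0,0],
    [20,2.1,0,0,0,0,0]
  ]
}}

```text
t: 26.1
eef_pos: [0.4208, 0.0028, 0.1057]
ee_rot: [-0.434, -0.558, -0.435, 0.558]
wrist_force: [-4.3, -0.3, 9.6]
opening: 0.0337
```

Request:
{"api": "apply_moves", "payload": {
  "plan": [
    [40,0,0,0,0,0,0],
    [44,0,0,0,0,0,0],
    [46,0,0,0,0,0,0],
    [46,0,0,0,0,0,0],
    [46,-0.8,0,0,0,0,0],
    [46,-2.5,0,0,0,0,0],
    [46,-6,0,0,0,0,0],
    [46,-10,0,0,0,0,0],
    [46,-14,0,0,0,0,0],
    [46,-17,0,0,0,0,0]
  ]
}}

```text
t: 27.1
eef_pos: [0.4212, 0.0028, 0.2786]
ee_rot: [0.435, 0.559, 0.434, -0.557]
wrist_force: [0.6, 0.1, 0.4]
opening: 0.0417
```

Request:
{"api": "apply_moves", "payload": {
  "plan": [
    [46,0,1,2,0,0,0],
    [46,0,1.5,4,0,0,0],
    [46,0,1.5,4,0,0,0],
    [46,0,1.5,4,0,0,0],
    [46,0,1.5,4,0,0,0]
  ]
}}

```text
t: 27.6
eef_pos: [0.4256, -0.0392, 0.2755]
ee_rot: [0.434, 0.558, 0.435, -0.558]
wrist_force: [-0.2, 0.3, -0.5]
opening: 0.0417
```

Run:
```python
from h import *
s=env.read_state();im=env.camera("wrist")[:,:,::-1].copy();cv2.imwrite("pics/w9.png",im);print(s["eef_pos"],s["t"],s["wrist_force"])
for (x,y),z in zip([(.4577,.1482),(.4455,.0998),(.4332,.0515),(.421,.0032)],(.14,.136,.147,.121)):print("mat",proj("wrist",(x,y,.102),s),"ideal lid",proj("wrist",(x,y,z),s))
c=cv2.resize(im[0:260,210:460],None,fx=2.3,fy=2.3,interpolation=2);cv2.imwrite("pics/w9c.png",c)
```

```text
[ 0.4256 -0.0392  0.2755] 27.6 [-0.2311  0.3328 -0.538 ]
mat [264.1363 -14.5236] ideal lid [261.9858 -32.5032]
mat [264.8313  45.7059] ideal lid [263.1059  37.6134]
mat [265.3456 100.9376] ideal lid [263.1626  98.7559]
mat [265.9137 151.8157] ideal lid [265.134  153.8909]
```

View pics/w9c.png

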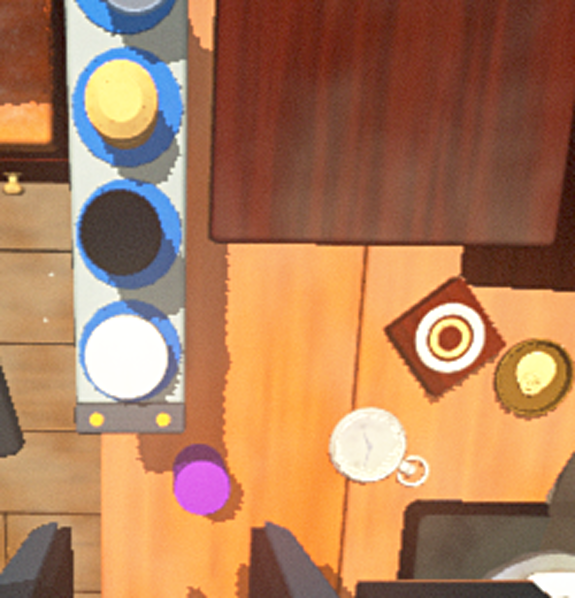

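The picture shows wooden (121,99), black (120,231) and tin (126,356) in order on their mats. The block, dish and watch are untouched. Black and tin are within about 1.5 mm, but the wooden bottle looks about 4 mm right of its mat's middle. I'll measure red and wooden from a better spot.

Request:
{"api": "apply_moves", "payload": {
  "plan": [
    [46,0,-0.5,-4,0,0,0],
    [46,0,-1,-7,0,0,0],
    [46,0,-1.5,-10,0,0,0],
    [46,0,-1.5,-10,0,0,0],
    [46,0,-1.5,-10,0,0,0],
    [46,0,-1.5,-10,0,0,0]
  ]
}}

```text
t: 28.25
eef_pos: [0.4355, 0.0607, 0.2754]
ee_rot: [-0.434, -0.558, -0.435, 0.558]
wrist_force: [0.4, 0.5, 0.6]
opening: 0.0419
```

Run:
```python
from h import *
s=env.read_state();im=env.camera("wrist")[:,:,::-1].copy();cv2.imwrite("pics/w10.png",im);print(s["eef_pos"],s["t"])
H,S,V=cv2.split(cv2.cvtColor(im,cv2.COLOR_BGR2HSV))
R=Ro.from_quat(np.roll(s["ee_rot"],-1)).as_matrix()
def ell(m,z,ref,n):
    for c,st in blobs(cv2.morphologyEx(m.astype(np.uint8),cv2.MORPH_OPEN,np.ones((3,3))),250):
        p=ray("wrist",c,z,s)
        if np.linalg.norm(p[:2]-ref)<.02: print(n,c,st,p,"dX,dYrack(mm)",1e3*(p[:2]-ref)@R[:2,1],-1e3*(p[:2]-ref)@R[:2,2])
yy,xx=np.indices(H.shape)
box=lambda x,y,z,r:np.hypot(xx-proj("wrist",(x,y,z),s)[0],yy-proj("wrist",(x,y,z),s)[1])<r
red=((H<8)|(H>172))&(S>150)&(V>80)&box(.4577,.1482,.14,28)
wood=(H>18)&(H<36)&(S>50)&(V>120)&box(.4455,.0998,.136,28)
blk=(V<110)&(H<25)&box(.4332,.0515,.147,28)
ell(red,.14,np.array([.4577,.1482]),"red");ell(wood,.136,np.array([.4455,.0998]),"wood");ell(blk,.147,np.array([.4332,.0515]),"black")
b=(H>100)&(H<125)&(S>110)&(V>70)
for c,st in blobs(b,150):print("blue",st[:4], "mid",st[0]+st[2]/2,st[1]+st[3]/2)
for x,y in[(.4577,.1482),(.4455,.0998),(.4332,.0515)]:print("mat pred",proj("wrist",(x,y,.102),s))
```

```text
[0.4355 0.0607 0.2754] 28.25
red [284.1928  95.7159] [ 265   71   40   48 1468] [0.4613 0.1497 0.14  ] dX,dYrack(mm) 3.156534819919316 2.343384883791907
wood [279.25   157.5884] [266 143  28  30 656] [0.4438 0.098  0.136 ] dX,dYrack(mm) -1.2190015315340326 -2.121580326578301
black [279.4328 207.1263] [264 188  32  38 982] [0.433  0.0546 0.147 ] dX,dYrack(mm) -0.9571142838843546 2.9705262062600886
blue [259  80  18  44] mid 268.0 102.0
blue [259 130  44  41] mid 281.0 150.5
blue [260 179  42  29] mid 281.0 193.5
mat pred [280.4804 100.3928]
mat pred [280.4777 151.4332]
mat pred [280.3615 198.5455]
```

Run:
```python
import cv2
im=cv2.imread("pics/w10.png");cv2.imwrite("pics/w10c.png",cv2.resize(im[60:240,240:325],None,fx=3.3,fy=3.3,interpolation=2))
```

View pics/w10c.png

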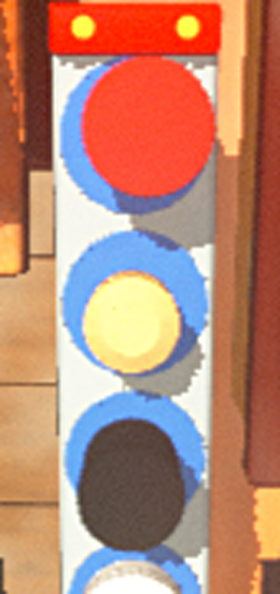

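Red is about 3.5 mm too far back and wooden about 3 mm right. Both stand within their mats, but time is plentiful, so I'll centre them with a small regrasp each.

Run:
```python
from h import *
s=env.read_state()
r=ray("wrist",(284.8,98.5),.14,s);w=ray("wrist",(279.7,158.2),.136,s);print(r,w)
R=Ro.from_quat(np.roll(s["ee_rot"],-1)).as_matrix()
for p,q in((r,[.4577,.1482,0]),(w,[.4455,.0998,0])):print("needed tool shift y,z (mm)",1e3*(R.T@(np.array(q)-p))[1:])
plan([(r[0],r[1],.22,-14.2),(r[0],r[1],.165,-14.2)],53)
```

```text
[0.4614 0.1471 0.14  ] [0.4441 0.0972 0.136 ]
needed tool shift y,z (mm) [-3.8208 -0.1885]
needed tool shift y,z (mm) [ 0.7057 -2.9093]
now [0.4355 0.0605 0.2754] yaw -14.204261269940503 tilt [-0.0002 -0.0001 -1.    ] open 0.041830307031977015 F [ 0.015  -0.4643  0.7564] t 28.3 q [ 0.085  -0.1364  2.1951 -0.0001  1.0831  0.333 ]
5 rows
[[53, 1.85, 0.13, -3.01, -0.0, 0, 0], [53, 3.69, 0.25, -6.02, -0.0, 0, 0], [53, 5.54, 0.38, -9.03, -0.0, 0, 0], [53, 8.29, 0.38, -9.03, -0.0, 0, 0], [53, 11.04, 0.38, -9.03, -0.0, 0, 0]]
```

Request:
{"api": "apply_moves", "payload": {
  "plan": [
    [51,0,0.1,-3,0,0,0],
    [51,2,0.3,-6,0,0,0],
    [51,5,0.4,-9,0,0,0],
    [51,8,0.4,-9,0,0,0],
    [51,11,0.4,-9,0,0,0],
    [51,13,0.4,-9,0,0,0],
    [51,14,0.4,-9,0,0,0],
    [51,14,0.4,-9,0,0,0],
    [51,14,0.4,-9,0,0,0]
  ]
}}

```text
t: 29.2
eef_pos: [0.4622, 0.1471, 0.1362]
ee_rot: [0.434, 0.558, 0.434, -0.558]
wrist_force: [0.0, -0.9, 0.7]
opening: 0.0464
```

Run:
```python
from h import *
plan([(.4614,.1471,.1285,-14.2)],53)
```

```text
now [0.4622 0.1471 0.1362] yaw -14.212264891035137 tilt [ 0.0008  0.0002 -1.    ] open 0.046449805978287705 F [ 0.0069 -0.8683  0.6616] t 29.2 q [0.26   0.159  2.1988 0.     0.7829 0.508 ]
1 rows
[[53, 0.77, -0.08, 0.02, -0.0, 0, 0]]
```

Grip, lift 4 mm, shift 3.8 mm toward the robot, set down.

Request:
{"api": "apply_moves", "payload": {
  "plan": [
    [51,0.7,-0.1,0,0,0,0],
    [51,0.75,-0.1,0,0,0,0],
    [20,0.75,-0.1,0,0,0,0],
    [20,0.75,-0.1,0,0,0,0],
    [20,0.75,-0.1,0,0,0,0],
    [20,0.75,-0.1,0,0,0,0],
    [20,0.75,-0.1,0,0,0,0],
    [20,0.5,-0.1,0,0,0,0],
    [20,0.3,-0.1,0,0,0,0],
    [20,0.3,-0.1,0,0,0,0]
  ]
}}

```text
t: 30.2
eef_pos: [0.4607, 0.1475, 0.1327]
ee_rot: [0.435, 0.558, 0.434, -0.558]
wrist_force: [-0.2, 0.3, -0.7]
opening: 0.0351
```

Request:
{"api": "apply_moves", "payload": {
  "plan": [
    [20,0,-0.2,0,0,0,0],
    [20,0,-0.38,0,0,0,0],
    [20,0,-0.38,0,0,0,0],
    [20,0.25,-0.38,0,0,0,0],
    [20,0.4,-0.38,0,0,0,0],
    [20,0.46,-0.38,0,0,0,0],
    [20,0.46,-0.38,0,0,0,0],
    [20,0.46,-0.38,0,0,0,0]
  ]
}}

```text
t: 31.0
eef_pos: [0.4571, 0.1485, 0.128]
ee_rot: [0.434, 0.558, 0.434, -0.558]
wrist_force: [-1.9, -0.9, 5.6]
opening: 0.0347
```

Request:
{"api": "apply_moves", "payload": {
  "plan": [
    [42,0,0,0,0,0,0],
    [45,0,0,0,0,0,0],
    [47,0,0,0,0,0,0],
    [47,0,0,0,0,0,0],
    [47,-0.8,0,0,0,0,0],
    [47,-2.5,0,0,0,0,0],
    [47,-5,0,0,0,0,0],
    [46,-5,0,2.6,0,0,0],
    [44,-5,-0.1,5.3,0,0,0],
    [44,-5,-0.1,5.3,0,0,0]
  ]
}}

```text
t: 32.0
eef_pos: [0.4422, 0.0956, 0.1784]
ee_rot: [-0.434, -0.558, -0.434, 0.558]
wrist_force: [-0.4, 0.2, 0.2]
opening: 0.0398
```

Run:
```python
from h import *
plan([(.4441,.0972,.119,-14.2)],44)
s=env.read_state();im=env.camera("wrist")[:,:,::-1].copy();cv2.imwrite("pics/w11.png",im)
H,S,V=cv2.split(cv2.cvtColor(im,cv2.COLOR_BGR2HSV));yy,xx=np.indices(H.shape)
q=proj("wrist",(.4577,.1482,.14),s);m=((H<8)|(H>172))&(S>150)&(V>80)&(np.hypot(xx-q[0],yy-q[1])<40)
rw=np.where(m.sum(1)>4)[0];print("ideal red lid",q,"cols by row",[(int(r),int(np.where(m[r])[0].min()),int(np.where(m[r])[0].max())) for r in rw[::6]])
q=proj("wrist",(.4441,.0972,.136),s);m=(H>18)&(H<36)&(S>50)&(V>120)&(np.hypot(xx-q[0],yy-q[1])<40)
for c,st in blobs(m,200):print("wood",c,st,"pred",q)
```

```text
now [0.4422 0.0956 0.1784] yaw -14.250108333261212 tilt [ 0.0001 -0.0002 -1.    ] open 0.03977837978009393 F [-0.3891  0.2303  0.2234] t 32.0 q [ 0.1616  0.0315  2.2411 -0.0003  0.8689  0.4105]
2 rows
[[44, 2.97, 0.07, -0.1, -0.0, 0, 0], [44, 5.94, 0.15, -0.2, -0.1, 0, 0]]
ideal red lid [284.1355 150.9385] cols by row [(111, 282, 286), (124, 270, 297), (130, 263, 304), (136, 259, 308), (142, 257, 310), (148, 256, 311), (154, 256, 311), (160, 257, 309), (166, 261, 306), (172, 267, 300)]
wood [282.1196 224.3987] [ 263  203   39   43 1229] pred [282.8652 228.9391]
```

Red is now centred (column 283.5 against an ideal 284.1). From this closer view wooden is only about 2 mm off, so I'll leave it. Rise and hand in.

Request:
{"api": "apply_moves", "payload": {
  "plan": [
    [44,-3,0,0,0,0,0],
    [44,-6,0,0,0,0,0],
    [44,-9,0,0,0,0,0],
    [44,-9,0,0,0,0,0],
    [44,-9,0,0,0,0,0],
    [44,-9,0,0,0,0,0]
  ]
}}

```text
t: 32.65
eef_pos: [0.4425, 0.0975, 0.267]
ee_rot: [-0.434, -0.557, -0.435, 0.558]
wrist_force: [-0.6, -0.4, -0.3]
opening: 0.0401
```

Run:
```python
from h import *
s=env.read_state();print(s["eef_pos"],s["wrist_force"],s["t"]);im=env.camera("wrist")[:,:,::-1]
H,S,V=cv2.split(cv2.cvtColor(im,cv2.COLOR_BGR2HSV));yy,xx=np.indices(H.shape)
for n,(x,y,z),m in(("red",(.4577,.1482,.14),((H<8)|(H>172))&(S>150)&(V>80)),("wood",(.4455,.0998,.136),(H>18)&(H<36)&(S>50)&(V>120))):
    q=proj("wrist",(x,y,z),s)
    for c,st in blobs(m&(np.hypot(xx-q[0],yy-q[1])<26),200):print(n,c,st,"ideal",q)
print(env.hand_in())
```

```text
[0.4425 0.0975 0.267 ] [-0.5622 -0.4127 -0.3215] 32.65
red [282.6406 141.9187] [ 263  122   40   41 1280] ideal [283.2415 142.6262]
wood [281.3578 197.4611] [268 182  28  31 668] ideal [283.0707 196.5721]
the job is handed in; nothing more can be done
None
```

All four pots are on the grey rack in clock order from its red (left) end: red-lidded jar, wooden bottle, black jar, grey tin. I handed the job in at about 33 s, with the gripper clear of everything.

- **Placing:** each pot was lowered until the wrist force showed contact (5 to 10 N) and then released. None was dropped or tipped.
- **Mended:** the red jar first stood about 3.8 mm too far back, so I regrasped it and set it down again.
- **Last checks:** red is within 1 mm of its mat's middle and wooden within about 2 mm. Black and tin were within about 1.5 mm when last measured clearly.
- **Left alone:** the block, watch and dish lay undisturbed in the last picture I viewed that shows them; only the red regrasp came after it.
- **Disagreed:** views of the wooden bottle gave offsets from under 2 mm to about 4 mm. The closest looks put it near 2 mm, so I left it. One late reading put black 3 mm off, but its side was in that outline.

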